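# Stack a power module on the assembly nest

## Robot

A 6-joint arm with a two-finger parallel gripper is mounted at the origin on the work surface. World frame = base frame: x ahead of the robot, y to its left, z up, the work surface at z = 0. Lengths are in m, angles in rad, forces in N, time in s.
With the tool pointing down it reaches from about 0.3 to 0.775 m from the base axis. Payload 14.6 kg.
Tool frame: the origin (TCP) lies midway between the tips of the shut fingers; the grasp point (between the pads) lies 19 mm behind it; z points along the fingers, y is the line along which they close (so a half turn about z gives the same grasp; the last joint's range is limited). The gripper opens to 94 mm and grips with 3 to 60 N. Pads are 16 mm wide; open, the fingers measure 119 mm over their backs; the gripper's body (75 mm by 177 mm) begins 78 mm behind the grasp point.
Start: joints at [1.153, 0.3, 1.521, -0, 1.321, -0.067], TCP at [0.189, 0.516, 0.205] pointing down, gripper open.
Joint ranges: [-3.03, 3.03], [-0.79, 2.21], [0.23, 2.52], [-1.04, 4.18], [0, 3.07], [-2.55, 2.55]. Speed limits (rad/s): [2.22, 2.22, 2.57, 3.14, 3.14, 3.14].

## Interface

Orientations are given as a unit quaternion [x, y, z, w].
In Python, from rig import ctrl gives the robot as it stands.
- The arm moves only by the tool jog_arm, never from a script. Its arguments are lists of equal length, an entry for each row: "rotation": the turn, a rotation vector about the tool's x, y, z in degrees, a list of three; "delta_pos": the shift along the tool's x, y, z in mm, a list of three; "jaw": the opening, from 0 (shut) to 1 (fully open). A call has 1 to 8 rows; each row is the pose to reach, as a shift and turn from the pose commanded when the call began, along the tool's axes at that moment; what a row does not reach only later rows make up. A row lasts 1/10 s, in which the tool goes at most 50 mm and 8.59 degrees, less where a joint would pass 70% of its speed; a pose out of reach is approached as far as the arm can. A call with a gripper value outside its range is refused whole. The fingers move at their own pace and stop on an object; "newtons" is the grip in N (left out, the last holds). Time passes only in rows, so rows that repeat a pose let the fingers close. It gives the time, the measured TCP pose, the force, the opening and the grip force at its end, in the units of the state.
- ctrl.get_state(): the state, without advancing time (a new reading comes with each control period).
- ctrl.read_camera(name): name is "side" or "top"; returns a dict with "img" (384x512x3 uint8, blue, green, red), "z_map" (384x512 float32, m along the optical axis (not along the pixel's ray), 0 where there is no reading), "intrinsics" (3x3 intrinsics, pixels), "k1" (the pictures are not rectified: a ray, as slopes to the right and down, at radius r is drawn at 1 + k1 r^2 times it, then the intrinsics apply), "pose" (4x4, takes a point from camera to world coordinates). Camera axes: x right, y up, looking along -z (the intrinsics and any distortion apply to the point x, -y, -z); pixel columns grow to the right and rows downward; lengths in m; the calibration is good to about 2 mm. A picture is of the moment at which its call begins.
- ctrl.job_done(): hands the job in; it is judged then, once.
The state is a dict: "clock": time; "joint_pos": joint angles; "joint_vel": joint speeds; "joint_torque": joint torques, N m; "ee_pos": TCP position; "ee_rot": TCP orientation; "wrist_force": force on the tool from outside, world axes, zero at the start; "ft_torque": the same for the moment, N m; "width": finger opening in m; "grasp_force": force on a finger pad.
Only numpy, scipy, OpenCV 4.12 (cv2) and the standard library are available. Lean on these libraries where they do the work, as an engineer would, in place of code of your own. Each camera call takes 0.05 s, during which the arm holds its last target. There are 200 camera calls.

## Task

Build up the power module on the black nest, threading each part over its two pins: the heat sink first, fins down, then the circuit board with its transformer up, then the tall open frame around the transformer, and the steel cover on top, knob up. Lower each part gently until it lies flat on the one below, without dropping it, and leave the finished stack standing free. The low frame with the cross bar is not used: leave it, the scanner and the screw bowl where they lie.

Things in the scene. Friction and masses are not known exactly. Their poses are not given: they have to be found in the camera images.
- nest: Fixed assembly nest: black plate 140 x 64 x 10 mm with two upright steel pins, 6 mm diameter, on its x axis 48 mm either side of the centre, rising 58 mm above the plate (tips 68 mm above the bench), last 8 mm tapered. Origin: centre of the plate's underside, on the bench; x along its length, z up.
- heat_sink: Aluminium heat sink, 120 x 56 x 22 mm, 0.22 kg, lying fins down, flat grey pad on top; fins run along its length, the outer ones form its long sides: grip across the 56 mm. Two 13 mm square through-holes for the pins on its x axis, 48 mm either side of the centre; fits equally after half a turn. Origin: centre of underside; x along length, z up.
- board: Green circuit board, 120 x 56 x 4 mm, 0.12 kg. Black transformer block in its middle, 36 (x) x 24 (y) mm, top 22 mm above the underside: grip it across the 24 mm. Other components under 2 mm. Two 13 mm square through-holes for the pins on its x axis, 48 mm either side of the centre; fits equally after half a turn. Origin: centre of underside; x along length, z up.
- tall_frame: Tall black spacer frame, 120 x 56 x 22 mm, 0.12 kg, ONE open window 71 x 40 mm in the middle that passes over the transformer; grip across the 56 mm. Two 13 mm square through-holes for the pins on its x axis, 48 mm either side of the centre; fits equally after half a turn. Origin: centre of underside; x along length, z up.
- cover: Flat steel cover plate, 120 x 56 x 4 mm, 0.15 kg, with a round black knob in its middle, 20 mm diameter, knob top 26 mm above the underside: the handle. Two 13 mm square through-holes for the pins on its x axis, 48 mm either side of the centre; fits equally after half a turn. Origin: centre of underside; x along length, z up.
- low_frame: Low black frame, 120 x 56 x 10 mm, with a bar across the middle that makes TWO windows: from another model, to be left lying. Origin: centre of its underside, x along its length.
- scanner: Grey hand-held bar code scanner with a black handle, 50 mm high, at the left side of the work; to be left alone. Origin: underside of its head.
- screw_cup: Small steel bowl, 80 mm across, 30 mm high, at the right side of the work; to be left alone. Origin: centre of its underside.
Not all that is in view belongs to the job. What is shaped like the heat_sink but purple or red is not meant.

How it is judged:
On the way, in this order (a step that is already met when the one before it is completed fails the run):
1. the heat sink is seated on the nest's pins at its level and let go (horizontal distance between heat_sink and nest below 0.008 m and z of heat_sink in the frame of nest between 0.0075 and 0.0125 m and angle between heat_sink's own z axis and vertical below 0.08 rad and angle between the x axis of heat_sink and the x axis of nest, either way round below 0.15 rad and linear speed of heat_sink below 0.03 m/s and contact force between the fingers and heat_sink below 0.1 N), for 0.2 s.
2. the circuit board is seated on the nest's pins at its level and let go (horizontal distance between board and nest below 0.008 m and z of board in the frame of nest between 0.0295 and 0.0345 m and angle between board's own z axis and vertical below 0.08 rad and angle between the x axis of board and the x axis of nest, either way round below 0.15 rad and linear speed of board below 0.03 m/s and contact force between the fingers and board below 0.1 N), for 0.2 s.
3. the tall frame is seated on the nest's pins at its level and let go (horizontal distance between tall_frame and nest below 0.008 m and z of tall_frame in the frame of nest between 0.0335 and 0.0385 m and angle between tall_frame's own z axis and vertical below 0.08 rad and angle between the x axis of tall_frame and the x axis of nest, either way round below 0.15 rad and linear speed of tall_frame below 0.03 m/s and contact force between the fingers and tall_frame below 0.1 N), for 0.2 s.
4. the steel cover is seated on the nest's pins at its level and let go (horizontal distance between cover and nest below 0.008 m and z of cover in the frame of nest between 0.0555 and 0.0605 m and angle between cover's own z axis and vertical below 0.08 rad and angle between the x axis of cover and the x axis of nest, either way round below 0.15 rad and linear speed of cover below 0.03 m/s and contact force between the fingers and cover below 0.1 N), for 0.2 s.
At the end, for the whole second after the job is handed in: Heat sink, board, tall frame and cover lie over the nest's pins in this order from below, each centred within 8 mm, underside within 2.5 mm of 10, 32, 36 and 58 mm above the bench, flat within 0.08 rad, lined up with the nest within 0.15 rad, released and at rest (all of step 1 and all of step 2 and all of step 3 and all of step 4); the robot touches nothing.
It fails at once if a part is dropped onto the nest (moves faster than 0.6 m/s at the pins) ((linear speed of heat_sink above 0.6 m/s and horizontal distance between heat_sink and nest below 0.015 m and z of heat_sink in the frame of nest below 0.08 m) or (linear speed of board above 0.6 m/s and horizontal distance between board and nest below 0.015 m and z of board in the frame of nest below 0.08 m) or (linear speed of tall_frame above 0.6 m/s and horizontal distance between tall_frame and nest below 0.015 m and z of tall_frame in the frame of nest below 0.08 m) or (linear speed of cover above 0.6 m/s and horizontal distance between cover and nest below 0.015 m and z of cover in the frame of nest below 0.08 m)).
It fails at once if the low frame is moved more than 20 mm (distance of low_frame from where it was at the start of the episode above 0.02 m).
It fails at once if the scanner is moved more than 30 mm (distance of scanner from where it was at the start of the episode above 0.03 m).
It fails at once if the screw bowl is moved more than 30 mm (distance of screw_cup from where it was at the start of the episode above 0.03 m).
It also fails if it takes over 120 s, if anything falls off the work surface, if the arm or the gripper's body presses on something with over 40 N, if the wrist force passes 120 N, or if a joint passes its speed limit or range.

## Working session

There is one attempt and no reset: what is moved stays moved. The work goes in short steps, Python scripts to look and compute and a tool call to move; the robot and the scene stay as the last step left them, time stands still between calls to the robot, and variables do not carry over. Pictures are saved under pics/ and viewed, at most 14 in all, crops included, and the job is handed in when it is done.

Besides the shell and the picture viewer there is one more tool, called after "Request:" by a JSON object that holds its "name" and its "arguments", one argument or row to a line. jog_arm: Moves the arm, as the interface text tells. Its arguments: {"type":"object","properties":{"rotation":{"type":"array"},"delta_pos":{"type":"array"},"jaw":{"type":"array"},"newtons":{"type":"number"}},"required":["rotation","delta_pos","jaw"]}

```bash
mkdir -p pics
cat > h.py <<'E'
from rig import ctrl
import numpy as np, cv2
def cam(n):
    c=ctrl.read_camera(n); return c
def ray(c,uv):
    K=np.array(c["intrinsics"]);uv=np.atleast_2d(np.array(uv,float))
    d=(uv-K[:2,2])/np.array([K[0,0],K[1,1]])
    s=d.copy()
    for _ in range(20): s=d/(1+c["k1"]*(s**2).sum(1,keepdims=True))
    P=np.array(c["pose"]); r=np.c_[s[:,0],-s[:,1],-np.ones(len(s))]
    return P[:3,3],r@P[:3,:3].T
def onplane(c,uv,z):
    o,r=ray(c,uv); return o+r*((z-o[2])/r[:,2])[:,None]
def cloud(c):
    h,w=c["z_map"].shape
    u,v=np.meshgrid(np.arange(w),np.arange(h))
    o,r=ray(c,np.c_[u.ravel(),v.ravel()])
    return (o+r*c["z_map"].reshape(-1,1)).reshape(h,w,3)
E
python3 - <<'E'
from h import *
for n in ("top","side"):
    c=cam(n); cv2.imwrite(f"pics/{n}0.png",c["img"]); np.savez(f"{n}0.npz",**c)
    print(n,np.round(c["pose"],3).tolist(),np.array(c["intrinsics"]).tolist(),c["k1"],(c["z_map"]>0).mean())
s=ctrl.get_state();print(s)
E
```

```text
top [[0.01, 0.993, -0.117, 0.396], [-1.0, 0.008, -0.014, -0.003], [-0.013, 0.117, 0.993, 1.335], [0.0, 0.0, 0.0, 1.0]] [[461.7334220159072, 0.0, 259.15289745887935], [0.0, 461.7334220159072, 195.49915832499482], [0.0, 0.0, 1.0]] -0.1879222562670386 0.996124267578125
side [[0.992, 0.095, -0.089, 0.453], [-0.13, 0.752, -0.646, -0.677], [0.005, 0.652, 0.758, 0.846], [0.0, 0.0, 0.0, 1.0]] [[375.9896937380448, 0.0, 248.64483099150158], [0.0, 375.9896937380448, 193.32992630819416], [0.0, 0.0, 1.0]] -0.09820403000775198 0.9960174560546875
{'clock': 0.1, 'joint_pos': array([ 1.15340945e+00,  3.00382671e-01,  1.52149656e+00,  1.25380752e-05,
        1.32069040e+00, -6.65963203e-02]), 'joint_vel': array([-0.0008    , -0.00024792, -0.0013278 ,  0.00125073,  0.00234301,
        0.00087616]), 'joint_torque': array([ 2.05116262e-04, -5.32647979e+01, -3.53282762e+01,  7.08649191e-02,
        2.35559035e-02, -8.70097551e-05]), 'ee_pos': array([0.18890918, 0.5163019 , 0.20497059]), 'ee_rot': array([ 1.74498873e-01,  9.84657252e-01, -4.72800735e-04, -1.22956238e-04]), 'wrist_force': array([-0.09070648, -0.22639185,  0.03529003]), 'ft_torque': array([-0.00489649, -0.00780232,  0.03845444]), 'grasp_force': 0.0, 'width': 0.09397660380475031}
```

View pics/top0.png

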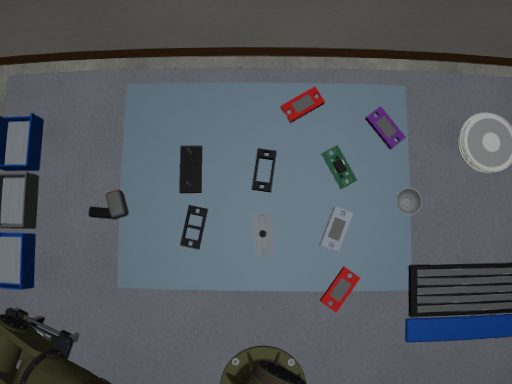

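View pics/side0.png

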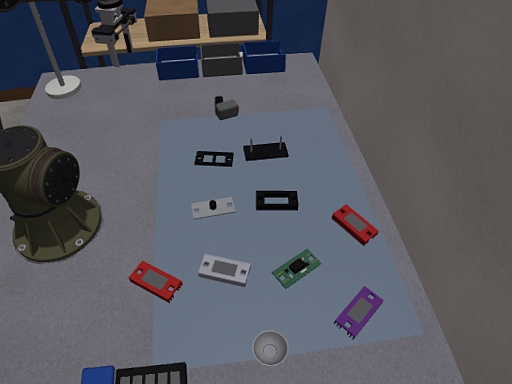

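Top view: nest (191,169), tall one-window frame (264,170), low two-window frame (194,227), cover (262,233), board (339,167), scanner (115,205), bowl (408,201). The candidates for the heat sink are grey (337,229), red (302,104), red (340,289) and purple (385,128). The grey one fits, since purple and red are excluded. The side view agrees: grey at (224,270), cover (213,207), tall frame (277,200), board (297,268), nest (266,152). Next I'll take an enlarged crop and measurements.

Run:
```python
from h import *
t=dict(np.load("top0.npz"));s=dict(np.load("side0.npz"))
a=cv2.resize(t["img"][80:320,170:420],None,fx=3.1,fy=2.4,interpolation=cv2.INTER_CUBIC)
a=cv2.resize(t["img"][80:315,170:415],None,fx=2.5,fy=2.5,interpolation=cv2.INTER_CUBIC)
cv2.imwrite("pics/crop1.png",a)
seeds={"top":dict(nest=(191,169),tall=(264,170),low=(194,227),cover=(262,233),board=(339,167),sink=(337,229)),
"side":dict(nest=(266,152),tall=(277,200),low=(214,158),cover=(213,207),board=(297,268),sink=(224,270))}
for n,c in(("top",t),("side",s)):
    P=cloud(c)
    print(n,"mat",np.round([P[v,u,2] for u,v in ((225,120),(300,200),(225,270),(380,250))] if n=="top" else [P[v,u,2] for u,v in((190,140),(250,230),(200,310),(320,170))],4))
    for k,(u,v) in seeds[n].items():
        w=P[v-32:v+33,u-36:u+37].reshape(-1,3)
        h,e=np.histogram(w[:,2],bins=np.arange(-.004,.08,.004)); print(k,np.round(P[v,u],4),h)
```

```text
top mat [-0.0008  0.0066  0.0049  0.0017]
nest [0.6292 0.2168 0.0106] [1079 1896  681  554  353   41    1    4    0    1    1    1    2    3
    1    1    2    2    1    1]
tall [0.629  0.0031 0.002 ] [1347 2158  572   31   11   63  218  146    9    0    0    0    0    0
    0    0    0    0    0    0]
low [0.4597 0.2036 0.01  ] [1257 2213  710  267  155   22    0    0    0    0    0    0    0    0
    0    0    0    0    0    0]
cover [0.4438 0.0071 0.0302] [1258 2282  912  113    5    0    8   14   15    0    0    0    0    0
    0    0    0    0    0    0]
board [ 0.6363 -0.2143  0.0218] [1385 2170  808   94    7   13   62   28    2    0    0    0    0    0
    0    0    0    0    0    0]
sink [ 0.4568 -0.2064  0.0234] [1293 1940  488   26   12  120  440  232   15    0    0    0    0    0
    0    0    0    0    0    0]
side mat [ 0.0005  0.0001  0.0003 -0.0042]
nest [0.6299 0.2061 0.0076] [3032  677  311  293    6    5    3    4    2    2    5    4    4    3
    6    4    2    3    0    0]
tall [ 0.6311  0.0095 -0.0021] [3153  722   64   64   79  202  171    2    0    0    0    0    0    0
    0    0    0    0    0    0]
low [0.4601 0.1982 0.0085] [3123  903  241  171    3    0    1    1    1    1    1    2    0    1
    1    2    0    0    0    0]
cover [ 0.4433 -0.0056  0.0132] [3155 1223   96    6    6    6   13   21    1    0    0    0    0    0
    0    0    0    0    0    0]
board [ 0.6359 -0.2339  0.0246] [2726 1452  241   12   15   26   91    6    0    0    0    0    0    0
    0    0    0    0    0    0]
sink [ 0.4564 -0.2144  0.021 ] [2496 1057   50   41   39  257  656   36    0    0    0    0    0    0
    0    0    0    0    0    0]
```

View pics/crop1.png

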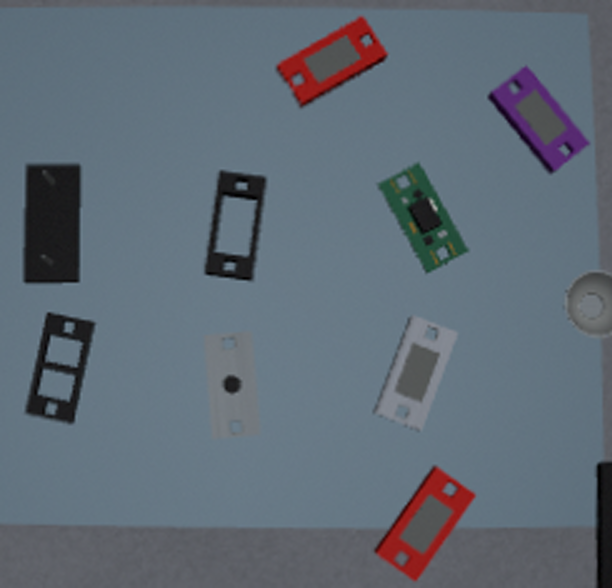

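The crop confirms it. The plain grey sink is at (337,229), the one-window frame at (264,170), the two-window low frame at (194,227) and the knobbed cover at (262,233). Now I'll measure centres and yaws from the silhouettes in both views.

```bash
cat >> h.py <<'E'
def sil(c,seed,r=34,f=4,op=3):
    u,v=seed; w=c["img"][v-r:v+r+1,u-r:u+r+1]
    w=cv2.resize(w,None,fx=f,fy=f,interpolation=cv2.INTER_CUBIC)
    lab=cv2.cvtColor(w,cv2.COLOR_BGR2LAB).astype(float)
    ref=np.median(np.r_[lab[:20].reshape(-1,3),lab[-20:].reshape(-1,3),lab[:,:20].reshape(-1,3),lab[:,-20:].reshape(-1,3)],0)
    d=np.linalg.norm(lab-ref,axis=2); d=np.clip(d,0,60).astype(np.uint8)
    t,m=cv2.threshold(d,0,255,cv2.THRESH_BINARY+cv2.THRESH_OTSU)
    m=cv2.morphologyEx(m,cv2.MORPH_OPEN,np.ones((op*f,op*f),np.uint8))
    cs,_=cv2.findContours(m,cv2.RETR_EXTERNAL,cv2.CHAIN_APPROX_NONE)
    k=max(cs,key=lambda q:cv2.contourArea(q)*(cv2.pointPolygonTest(q,(r*f,r*f),True)>-12*f))
    k=k[:,0].astype(float)
    return (k+.5)/f-.5+[u-r,v-r]
def fit(c,uv,h,h0=0.):
    q=onplane(c,uv,h)[:,:2]; 
    (cx,cy),(a,b),ang=cv2.minAreaRect((q*1e3).astype(np.float32)); th=np.deg2rad(ang)
    if a<b: th+=np.pi/2
    ax=np.array([[np.cos(th),np.sin(th)],[-np.sin(th),np.cos(th)]])
    cc=np.array([cx,cy])/1e3; L=np.array(sorted((a,b))[::-1])/1e3
    o=np.array(c["pose"])[:2,3]; H=np.array(c["pose"])[2,3]-h0
    k=(h-h0)/H; out=cc.copy(); S=L.copy()
    half=np.array([.06,.028])
    for i in range(2):
        e=(o-cc)@ax[i]*k; s=np.sign(e); g=max(0,abs(e)-half[i]*k)   # protrusion of the lower edge
        out-=ax[i]*s*g/2; S[i]-=g
    yaw=(np.rad2deg(th)+90)%180-90
    return out,S,yaw
E
cat > m.py <<'E'
from h import *
t=dict(np.load("top0.npz"));s=dict(np.load("side0.npz"))
T=dict(nest=(191,169),tall=(264,170),low=(194,227),cover=(262,233),board=(339,167),sink=(337,229))
S=dict(nest=(266,152),tall=(277,200),low=(214,158),cover=(213,207),board=(297,268),sink=(224,270))
for k,h in dict(nest=.01,tall=.022,cover=.004,board=.004,sink=.022,low=.01).items():
    A=sil(t,T[k]);B=sil(s,S[k])
    hs=np.arange(0,.04,.001); D=[np.linalg.norm(fit(t,A,x)[0]-fit(s,B,x)[0]) for x in hs]
    print(k,"best h %.3f (%.4f)"%(hs[np.argmin(D)],min(D)))
    for c,q in((t,A),(s,B)):
        f=fit(c,q,h); print("   ",np.round(f[0],4),np.round(f[1]*1e3,1),"yaw %.1f"%f[2])
E
python3 m.py
```

```text
nest best h 0.000 (0.0014)
    [0.6299 0.2188] [141.1  65.9] yaw 0.5
    [0.629 0.213] [141.4  66.1] yaw 0.7
tall best h 0.011 (0.0002)
    [0.627 0.003] [122.5  57.8] yaw -7.4
    [ 0.6268 -0.0018] [120.5  56.8] yaw -7.7
cover best h 0.000 (0.0004)
    [0.443  0.0051] [19.4 18.7] yaw -89.5
    [0.4427 0.0033] [118.9  52.2] yaw 4.8
board best h 0.000 (0.0030)
    [ 0.6403 -0.2172] [120.5  57.6] yaw 28.5
    [ 0.6399 -0.2217] [120.5  57. ] yaw 28.4
sink best h 0.030 (0.0010)
    [ 0.4575 -0.2068] [59.5 32.3] yaw -20.5
    [ 0.458  -0.2033] [117.2  44.8] yaw -20.9
low best h 0.000 (0.0010)
    [0.46   0.2049] [121.8  58.3] yaw -11.1
    [0.4599 0.1996] [121.9  58.1] yaw -10.4
```

```bash
sed -i 's/def sil(c,seed,r=34,f=4,op=3):/def sil(c,seed,r=34,f=4,op=3,th=None):/; s/    m=cv2.morphologyEx/    if th: m=((d>th)*255).astype(np.uint8)\n    m=cv2.morphologyEx/' h.py
python3 - <<'E'
from h import *
t=dict(np.load("top0.npz"));s=dict(np.load("side0.npz"))
T=dict(cover=(262,233),sink=(337,229));S=dict(cover=(213,207),sink=(224,270))
for k,h in dict(cover=.004,sink=.022).items():
  for th in (8,12,16):
    for c,q in((t,T),(s,S)):
        f=fit(c,sil(c,q[k],th=th,r=31),h); print(k,th,np.round(f[0],4),np.round(f[1]*1e3,1),"yaw %.1f"%f[2])
for n,c in(("top",t),("side",s)):
    P=cloud(c)[...,:].reshape(-1,3); m=(abs(P[:,2])<.015)&(P[:,0]>.33)&(P[:,0]<.8)&(abs(P[:,1])<.3)
    A=np.c_[P[m][:,:2]-[.55,0],np.ones(m.sum())]; 
    r,*_=np.linalg.lstsq(A,P[m][:,2],rcond=None); print(n,"plane slope/offset",np.round(r,4))
K=dict(t=t)
for y in(.3,.15,0,-.15,-.3): pass
E
```

```text
cover 8 [0.4438 0.0055] [23.  21.5] yaw -89.5
cover 8 [0.4425 0.0032] [122.  58.] yaw 1.9
cover 12 [0.4434 0.0055] [21.6 20.8] yaw -89.5
cover 12 [0.4425 0.0032] [119.9  52.3] yaw 5.3
cover 16 [0.4438 0.0055] [21.6 20.1] yaw -89.5
cover 16 [0.4427 0.003 ] [118.4  51.3] yaw 5.2
sink 8 [ 0.4575 -0.2067] [60.  32.8] yaw -20.4
sink 8 [ 0.4571 -0.2091] [121.7  58.8] yaw -20.6
sink 12 [ 0.4575 -0.2067] [59.  32.1] yaw -20.9
sink 12 [ 0.4581 -0.203 ] [118.2  45.8] yaw -20.9
sink 16 [ 0.4575 -0.2068] [58.4 31.5] yaw -21.2
sink 16 [ 0.458  -0.2032] [117.4  45.1] yaw -21.0
top plane slope/offset [-0.      0.0033  0.0017]
side plane slope/offset [-0.0008  0.0004 -0.0005]
```

```bash
cat > go.py <<'E'
import sys; from rig import ctrl; import numpy as np
from scipy.spatial.transform import Rotation as R
x,y,z,yaw=map(float,sys.argv[1:5]); s=ctrl.get_state()
M=R.from_quat(s["ee_rot"]).as_matrix(); a=np.deg2rad(yaw)
G=np.array([[np.cos(a),np.sin(a),0],[np.sin(a),-np.cos(a),0],[0,0,-1]])
print("pos",np.round(s["ee_pos"],4),"yawx %.2f"%np.rad2deg(np.arctan2(M[1,0],M[0,0])),"F",np.round(s["wrist_force"],1),"w %.4f g %.1f t %.1f"%(s["width"],s["grasp_force"],s["clock"]))
print("delta_mm",np.round(M.T@(np.array([x,y,z])-s["ee_pos"])*1e3,1),"rot",np.round(np.rad2deg(R.from_matrix(M.T@G).as_rotvec()),2))
E
python3 go.py .457 -.208 .2 159.4
```

```text
pos [0.1889 0.5163 0.205 ] yawx 159.90 F [-0.1 -0.2  0. ] w 0.0940 g 0.0 t 0.1
delta_mm [-500.7 -588.1    5.5] rot [-0.06 -0.    0.5 ]
```

Request:
{"name": "jog_arm", "arguments": {
  "rotation": [
    [0, 0, 0.5],
    [0, 0, 0.5],
    [0, 0, 0.5],
    [0, 0, 0.5],
    [0, 0, 0.5],
    [0, 0, 0.5],
    [0, 0, 0.5],
    [0, 0, 0.5]
  ],
  "delta_pos": [
    [-500, -588, 5],
    [-500, -588, 5],
    [-500, -588, 5],
    [-500, -588, 5],
    [-500, -588, 5],
    [-500, -588, 5],
    [-500, -588, 5],
    [-500, -588, 5]
  ],
  "jaw": [1, 1, 1, 1, 1, 1, 1, 1]
}}

```text
clock: 0.9
ee_pos: [0.3277, 0.1394, 0.2029]
ee_rot: [0.179, 0.984, 0.0, 0.0]
wrist_force: [0.9, 1.1, 0.3]
width: 0.0937
grasp_force: 0.0
```

```bash
python3 go.py .457 -.208 .2 159.4
```

```text
pos [0.3277 0.1394 0.2029] yawx 159.43 F [0.9 1.1 0.3] w 0.0937 g 0.0 t 0.9
delta_mm [-243.2 -279.8    2.9] rot [0.01 0.02 0.03]
```

Request:
{"name": "jog_arm", "arguments": {
  "rotation": [
    [0, 0, 0],
    [0, 0, 0],
    [0, 0, 0],
    [0, 0, 0],
    [0, 0, 0],
    [0, 0, 0],
    [0, 0, 0],
    [0, 0, 0]
  ],
  "delta_pos": [
    [-243, -280, 3],
    [-243, -280, 3],
    [-243, -280, 3],
    [-243, -280, 3],
    [-243, -280, 3],
    [-243, -280, 3],
    [-243, -280, 3],
    [-243, -280, 3]
  ],
  "jaw": [1, 1, 1, 1, 1, 1, 1, 1]
}}

```text
clock: 1.7
ee_pos: [0.4569, -0.2097, 0.1991]
ee_rot: [0.18, 0.984, -0.0, -0.0]
wrist_force: [0.3, 0.1, 0.7]
width: 0.0938
grasp_force: 0.0
```

Request:
{"name": "jog_arm", "arguments": {
  "rotation": [
    [0, 0, 0],
    [0, 0, 0]
  ],
  "delta_pos": [
    [0, 0, 0],
    [0, 0, 0]
  ],
  "jaw": [1, 1]
}}

```text
clock: 1.9
ee_pos: [0.4562, -0.2059, 0.1994]
ee_rot: [0.179, 0.984, 0.0, -0.001]
wrist_force: [-0.1, -0.1, -0.3]
width: 0.0937
grasp_force: 0.0
```

```bash
python3 go.py .457 -.208 .005 159.4
python3 - <<'E'
from h import *
c=cam("side");np.savez("side1.npz",**c);cv2.imwrite("pics/side1.png",c["img"])
E
```

```text
pos [ 0.4562 -0.2059  0.1994] yawx 159.37 F [-0.1 -0.1 -0.3] w 0.0937 g 0.0 t 1.9
delta_mm [ -1.7  -1.7 194.4] rot [ 0.02 -0.06 -0.03]
```

View pics/side1.png

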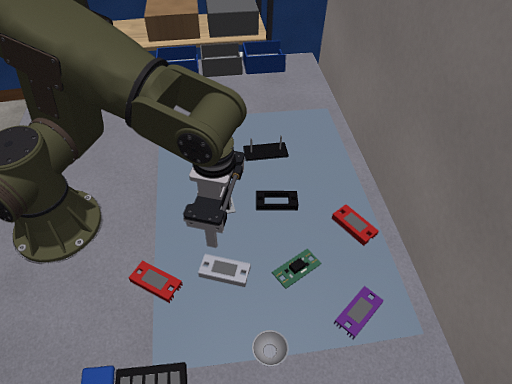

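The side view shows the gripper above the grey sink at (224,270), with a finger at (211,235). I'm descending on it.

Request:
{"name": "jog_arm", "arguments": {
  "rotation": [
    [0, 0, 0],
    [0, 0, 0],
    [0, 0, 0],
    [0, 0, 0],
    [0, 0, 0],
    [0, 0, 0],
    [0, 0, 0],
    [0, 0, 0]
  ],
  "delta_pos": [
    [-1.5, -1.5, 50],
    [-1.5, -1.5, 100],
    [-1.5, -1.5, 140],
    [-1.5, -1.5, 165],
    [-1.5, -1.5, 180],
    [-1.5, -1.5, 190],
    [-1.5, -1.5, 194],
    [-1.5, -1.5, 194]
  ],
  "jaw": [1, 1, 1, 1, 1, 1, 1, 1]
}}

```text
clock: 2.75
ee_pos: [0.4576, -0.2079, 0.0062]
ee_rot: [0.178, 0.984, -0.0, 0.0]
wrist_force: [-0.7, -0.4, 0.4]
width: 0.094
grasp_force: 0.0
```

Request:
{"name": "jog_arm", "arguments": {
  "rotation": [
    [0, 0, 0],
    [0, 0, 0],
    [0, 0, 0],
    [0, 0, 0],
    [0, 0, 0],
    [0, 0, 0],
    [0, 0, 0],
    [0, 0, 0]
  ],
  "delta_pos": [
    [0, 0, 0],
    [0, 0, 0],
    [0, 0, 0],
    [0, 0, 0],
    [0, 0, 0],
    [0, 0, 0],
    [0, 0, 0],
    [0, 0, 0]
  ],
  "jaw": [0.5, 0.5, 0.5, 0.5, 0.5, 0.5, 0.5, 0.5],
  "newtons": 20
}}

```text
clock: 3.55
ee_pos: [0.4576, -0.2082, 0.006]
ee_rot: [0.179, 0.984, 0.0, 0.0]
wrist_force: [0.5, 2.2, 3.7]
width: 0.0557
grasp_force: 20.0
```

Request:
{"name": "jog_arm", "arguments": {
  "rotation": [
    [0, 0, 0],
    [0, 0, 0],
    [0, 0, 0],
    [0, 0, 0]
  ],
  "delta_pos": [
    [0, 0, -15],
    [0, 0, -60],
    [0, 0, -105],
    [0, 0, -120]
  ],
  "jaw": [0.5, 0.5, 0.5, 0.5]
}}

```text
clock: 3.95
ee_pos: [0.4585, -0.209, 0.1297]
ee_rot: [0.179, 0.984, -0.001, 0.002]
wrist_force: [0.1, -0.2, -3.0]
width: 0.056
grasp_force: 20.0
```

```bash
python3 go.py .63 .216 .12 180.5
```

```text
pos [ 0.4585 -0.209   0.1297] yawx 159.40 F [ 0.1 -0.2 -3. ] w 0.0560 g 20.0 t 4.0
delta_mm [-11.  458.2   9.3] rot [ -0.11   0.27 -21.1 ]
```

Request:
{"name": "jog_arm", "arguments": {
  "rotation": [
    [0, 0, -7],
    [0, 0, -14],
    [0, 0, -21],
    [0, 0, -21],
    [0, 0, -21],
    [0, 0, -21],
    [0, 0, -21],
    [0, 0, -21]
  ],
  "delta_pos": [
    [-1, 25, 0],
    [-2, 70, 0],
    [-4, 115, 0],
    [-5, 160, 0],
    [-6, 205, 2],
    [-7, 250, 4],
    [-8, 300, 6],
    [-9, 345, 6]
  ],
  "jaw": [0.5, 0.5, 0.5, 0.5, 0.5, 0.5, 0.5, 0.5]
}}

```text
clock: 4.75
ee_pos: [0.5873, 0.1135, 0.119]
ee_rot: [-0.004, 1.0, -0.0, -0.001]
wrist_force: [0.7, -0.7, -2.6]
width: 0.0558
grasp_force: 20.0
```

```bash
python3 go.py .63 .216 .12 180.5
```

```text
pos [0.5873 0.1135 0.119 ] yawx -179.59 F [ 0.7 -0.7 -2.6] w 0.0558 g 20.0 t 4.8
delta_mm [-43.4 102.1  -1.1] rot [-0.03 -0.07 -0.09]
```

Request:
{"name": "jog_arm", "arguments": {
  "rotation": [
    [0, 0, 0],
    [0, 0, 0],
    [0, 0, 0],
    [0, 0, 0],
    [0, 0, 0],
    [0, 0, 0]
  ],
  "delta_pos": [
    [-15, 35, 0],
    [-30, 70, 0],
    [-40, 95, 0],
    [-43, 102, 0],
    [-43, 102, 0],
    [-43, 102, 0]
  ],
  "jaw": [0.5, 0.5, 0.5, 0.5, 0.5, 0.5]
}}

```text
clock: 5.35
ee_pos: [0.6292, 0.2127, 0.1194]
ee_rot: [-0.003, 1.0, -0.0, -0.0]
wrist_force: [-0.4, 0.1, -3.2]
width: 0.0558
grasp_force: 20.0
```

```bash
python3 go.py .63 .216 .12 180.5
python3 - <<'E'
from h import *
ims=[]
for n in("top","side"):
    c=cam(n);np.savez(n+"2.npz",**c); ims.append(cv2.resize(c["img"][60:260,90:290] if n=="top" else c["img"][50:250,170:370],None,fx=2,fy=2,interpolation=cv2.INTER_CUBIC))
cv2.imwrite("pics/p2.png",np.hstack([cv2.convertScaleAbs(i,alpha=1.6) for i in ims]))
E
```

```text
pos [0.6292 0.2127 0.1194] yawx -179.63 F [-0.4  0.1 -3.2] w 0.0558 g 20.0 t 5.3
delta_mm [-0.8  3.3 -0.6] rot [-0.03 -0.05 -0.13]
```

View pics/p2.png

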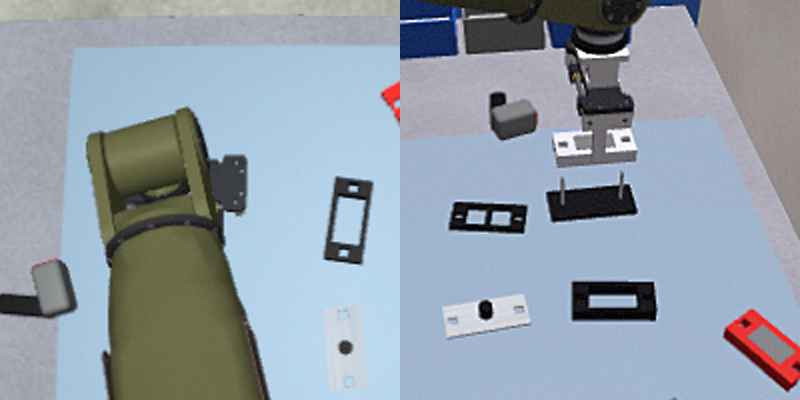

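Left (top camera): the arm hides the nest. Right (side camera): the sink is held level above the nest, centred near full-image pixel (268,124), with pin tips near (251,139) and (280,136). I'll measure the sink and nest in this same view to cancel calibration bias.

```bash
cat > rel.py <<'E'
from h import *
# lower front edge: for each column of an upscaled crop, last row of mask in component; line fit + ends
def edge(c,box,mask,f=6):
    x0,y0,x1,y1=box; w=cv2.resize(c["img"][y0:y1,x0:x1],None,fx=f,fy=f,interpolation=cv2.INTER_CUBIC)
    m=mask(w).astype(np.uint8)
    n,l,st,_=cv2.connectedComponentsWithStats(m); m=l==1+np.argmax(st[1:,4])
    cols=np.where(m.any(0))[0]; bot=np.array([np.where(m[:,k])[0].max() for k in cols])
    uv=np.c_[cols,bot+1.]; uv=uv[(cols>cols[0]+8*f)&(cols<cols[-1]-8*f)]
    p=np.polyfit(uv[:,0],uv[:,1],1); r=uv[:,1]-np.polyval(p,uv[:,0]); k=abs(r)<1.5*f; p=np.polyfit(uv[k,0],uv[k,1],1)
    # ends measured near the bottom edge (4 px above it)
    def end(sgn):
        rows=[]
        for off in (1.0,1.5,2,2.5):
            ks=[q for q in cols if 0<=int(np.polyval(p,q)-off*f)<m.shape[0] and m[int(np.polyval(p,q)-off*f),q]]
            rows.append(max(ks)+1 if sgn>0 else min(ks))
        return np.median(rows)
    E=np.array([[e,np.polyval(p,e)] for e in(end(-1),end(1))])
    return (E-.5)/f+[x0,y0]-.0, m
E
python3 - <<'E'
from rel import *
c=dict(np.load("side2.npz"))
white=lambda w:(w.min(2)>125)
g=c["img"]; print(g[128,252],g[120,250],g[150,245],g[152,266],g[140,250],g[125,268])
E1,m=edge(c,(235,110,300,140),lambda w:w[...,2]>110)
E2,m2=edge(c,(235,125,300,170),lambda w:w[...,0]<45)
cv2.imwrite("pics/m.png",np.vstack([m,m2])*255)
print(E1,E2)
zb=.1194-.006
a=onplane(c,E1,zb);b=onplane(c,E2,0)
print("sink front edge",np.round(a,4),"len",np.linalg.norm(a[1]-a[0]),"expected y",.2127-.028)
print("nest front edge",np.round(b,4),"len",np.linalg.norm(b[1]-b[0]))
E
```

```text
[62 60 60] [165 156 158] [12 10  7] [15 13 14] [74 67 63] [69 67 69]
[[248.25       128.20849802]
 [265.33333333 126.62170619]] [[245.83333333 160.7512913 ]
 [288.25       156.62664427]]
sink front edge [[0.5711 0.2054 0.1134]
 [0.6237 0.2065 0.1134]] len 0.05263800362661126 expected y 0.1847
nest front edge [[ 0.5607  0.1816 -0.    ]
 [ 0.6999  0.1836  0.    ]] len 0.1392017716204686[ WARN:0@0.096] global loadsave.cpp:1063 imwrite_ Unsupported depth image for selected encoder is fallbacked to CV_8U.
```

View pics/m.png

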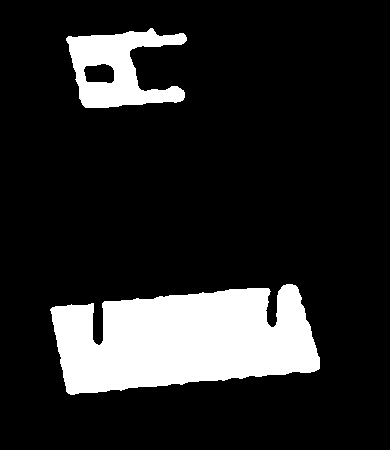

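The mask shows the sink's top face, left of the finger, and the nest plate. The sink edge I found is therefore its top front edge, so I'll recast it at the top height using both ends.

```bash
cat > rel2.py <<'E'
from rel import *
import sys
def ends(c,bl,br,thr,f=6):
    """front-left and front-right corners of a bright top face, from the parts left and right of the finger"""
    out=[];pts=[]
    for box,sg in((bl,-1),(br,1)):
        x0,y0,x1,y1=box; w=cv2.resize(c["img"][y0:y1,x0:x1],None,fx=f,fy=f,interpolation=cv2.INTER_CUBIC)
        m=(w[...,2]>thr).astype(np.uint8); n,l,st,_=cv2.connectedComponentsWithStats(m); m=l==1+np.argmax(st[1:,4])
        k=np.where(m.any(0))[0]; bot=np.array([np.where(m[:,q])[0].max()+1 for q in k])
        keep=(k>k[0]+2*f)&(k<k[-1]-2*f)
        pts.append((np.c_[k,bot][keep]-.5)/f+[x0,y0]); 
        lo=int(np.median(bot))-2*f; r=[np.where(m[q])[0] for q in range(lo-4,lo+4)]
        e=np.median([ (a.min() if sg<0 else a.max()+1) for a in r]); out.append((e-.5)/f+x0)
    P=np.vstack(pts); p=np.polyfit(P[:,0],P[:,1],1); k=abs(P[:,1]-np.polyval(p,P[:,0]))<.6; p=np.polyfit(P[k,0],P[k,1],1)
    return np.array([[u,np.polyval(p,u)] for u in out]), np.abs(P[k,1]-np.polyval(p,P[k,0])).mean()
E
python3 - <<'E'
from rel2 import *
c=dict(np.load("side2.npz"))
for thr in(100,115,130):
    E,r=ends(c,(238,108,258,140),(272,105,298,140),thr)
    a=onplane(c,E,.1354); print(thr,np.round(E,2).tolist(),"res %.2f"%r,np.round(a,4).tolist(),"len %.4f"%np.linalg.norm(a[1]-a[0]),"mid",np.round(a.mean(0),4))
E
```

```text
100 [[238.75, 112.05], [289.17, 127.91]] res 0.27 [[0.5485, 0.2596, 0.1354], [0.6875, 0.1657, 0.1354]] len 0.1677 mid [0.618  0.2126 0.1354]
115 [[248.08, 128.11], [288.25, 124.89]] res 0.08 [[0.5671, 0.1794, 0.1354], [0.6876, 0.1798, 0.1354]] len 0.1205 mid [0.6273 0.1796 0.1354]
130 [[248.25, 127.95], [287.92, 124.71]] res 0.09 [[0.5677, 0.18, 0.1354], [0.6868, 0.1808, 0.1354]] len 0.1191 mid [0.6272 0.1804 0.1354]
```

```bash
python3 go.py .631 .2187 .08 180.7
```

```text
pos [0.6294 0.2126 0.1199] yawx -179.67 F [-0.5 -0.5 -2.3] w 0.0554 g 20.0 t 5.5
delta_mm [-1.6  6.1 39.9] rot [-0.01 -0.01 -0.37]
```

Request:
{"name": "jog_arm", "arguments": {
  "rotation": [
    [0, 0, -0.4],
    [0, 0, -0.4],
    [0, 0, -0.4],
    [0, 0, -0.4],
    [0, 0, -0.4],
    [0, 0, -0.4]
  ],
  "delta_pos": [
    [-1.6, 6, 10],
    [-1.6, 6, 20],
    [-1.6, 6, 32],
    [-1.6, 6, 38],
    [-1.6, 6, 38],
    [-1.6, 6, 38]
  ],
  "jaw": [0.5, 0.5, 0.5, 0.5, 0.5, 0.5]
}}

```text
clock: 6.05
ee_pos: [0.6312, 0.2198, 0.0819]
ee_rot: [-0.007, 1.0, -0.0, 0.0]
wrist_force: [-0.4, 0.2, -3.0]
width: 0.0554
grasp_force: 20.0
```

```bash
python3 go.py .631 .2187 .016 180.7
python3 - <<'E'
from rel2 import *
c=cam("side");np.savez("side3.npz",**c)
cv2.imwrite("pics/s3.png",cv2.convertScaleAbs(cv2.resize(c["img"][90:190,210:330],None,fx=5,fy=5,interpolation=cv2.INTER_CUBIC),alpha=1.6))
E
```

```text
pos [0.6312 0.2198 0.0819] yawx -179.20 F [-0.4  0.2 -3. ] w 0.0554 g 20.0 t 6.0
delta_mm [ 0.2 -1.1 65.9] rot [-0.   0.   0.1]
```

View pics/s3.png

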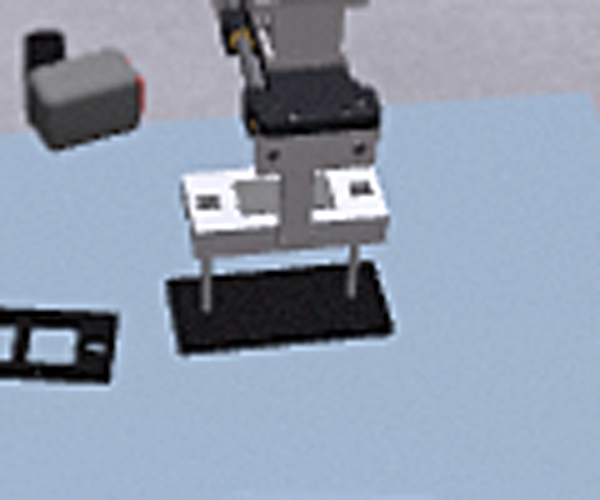

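The crop shows both pins (205,285) and (352,270) rising towards the sink's holes at (208,202) and (360,187), so it's well aligned. I'm lowering it with force checks.

Request:
{"name": "jog_arm", "arguments": {
  "rotation": [
    [0, 0, 0],
    [0, 0, 0],
    [0, 0, 0],
    [0, 0, 0],
    [0, 0, 0]
  ],
  "delta_pos": [
    [0, -0.5, 4],
    [0, -1, 8],
    [0, -1, 12],
    [0, -1, 16],
    [0, -1, 20]
  ],
  "jaw": [0.5, 0.5, 0.5, 0.5, 0.5]
}}

```text
clock: 6.6
ee_pos: [0.6311, 0.2189, 0.0614]
ee_rot: [-0.007, 1.0, -0.0, -0.0]
wrist_force: [-0.7, -0.2, -3.2]
width: 0.0559
grasp_force: 20.0
```

Request:
{"name": "jog_arm", "arguments": {
  "rotation": [
    [0, 0, 0],
    [0, 0, 0],
    [0, 0, 0],
    [0, 0, 0],
    [0, 0, 0],
    [0, 0, 0]
  ],
  "delta_pos": [
    [0, 0, 8],
    [0, 0, 16],
    [0, 0, 24],
    [0, 0, 30],
    [0, 0, 36],
    [0, 0, 40]
  ],
  "jaw": [0.5, 0.5, 0.5, 0.5, 0.5, 0.5]
}}

```text
clock: 7.2
ee_pos: [0.631, 0.2188, 0.0212]
ee_rot: [-0.007, 1.0, -0.0, -0.0]
wrist_force: [-1.0, 0.2, -1.4]
width: 0.0559
grasp_force: 20.0
```

```bash
python3 go.py .631 .2187 .016 180.7
```

```text
pos [0.631  0.2188 0.0212] yawx -179.20 F [-1.   0.2 -1.4] w 0.0559 g 20.0 t 7.2
delta_mm [-0.  -0.1  5.2] rot [-0.01 -0.02  0.1 ]
```

Request:
{"name": "jog_arm", "arguments": {
  "rotation": [
    [0, 0, 0],
    [0, 0, 0],
    [0, 0, 0],
    [0, 0, 0],
    [0, 0, 0]
  ],
  "delta_pos": [
    [0, 0, 2],
    [0, 0, 3],
    [0, 0, 4],
    [0, 0, 5],
    [0, 0, 5]
  ],
  "jaw": [0.5, 0.5, 0.5, 0.5, 0.5]
}}

```text
clock: 7.7
ee_pos: [0.6311, 0.2188, 0.0169]
ee_rot: [-0.007, 1.0, 0.0, 0.0]
wrist_force: [-0.8, -0.1, -2.2]
width: 0.0556
grasp_force: 20.0
```

Request:
{"name": "jog_arm", "arguments": {
  "rotation": [
    [0, 0, 0],
    [0, 0, 0],
    [0, 0, 0]
  ],
  "delta_pos": [
    [0, 0, 0.7],
    [0, 0, 1.2],
    [0, 0, 1.2]
  ],
  "jaw": [0.5, 0.5, 0.5]
}}

```text
clock: 8.0
ee_pos: [0.6312, 0.2189, 0.0161]
ee_rot: [-0.007, 1.0, 0.0, 0.0]
wrist_force: [-1.8, 0.2, 2.1]
width: 0.0557
grasp_force: 20.0
```

Request:
{"name": "jog_arm", "arguments": {
  "rotation": [
    [0, 0, 0],
    [0, 0, 0],
    [0, 0, 0],
    [0, 0, 0],
    [0, 0, 0],
    [0, 0, 0],
    [0, 0, 0],
    [0, 0, 0]
  ],
  "delta_pos": [
    [0, 0, 0],
    [0, 0, 0],
    [0, 0, 0],
    [0, 0, 0],
    [0, 0, 0],
    [0, 0, -10],
    [0, 0, -40],
    [0, 0, -80]
  ],
  "jaw": [0.8, 0.9, 1, 1, 1, 1, 1, 1]
}}

```text
clock: 8.8
ee_pos: [0.6303, 0.2186, 0.0957]
ee_rot: [-0.007, 1.0, -0.0, -0.001]
wrist_force: [-0.0, -0.1, -0.6]
width: 0.094
grasp_force: 0.0
```

```bash
python3 go.py .640 -.217 .12 -151.5
python3 - <<'E'
from rel2 import *
c=cam("side");np.savez("side4.npz",**c)
cv2.imwrite("pics/s4.png",cv2.convertScaleAbs(cv2.resize(c["img"][90:190,210:330],None,fx=5,fy=5,interpolation=cv2.INTER_CUBIC),alpha=1.6))
E
```

```text
pos [0.6303 0.2186 0.0957] yawx -179.20 F [-0.  -0.1 -0.6] w 0.0940 g 0.0 t 8.8
delta_mm [  -3.6 -435.7  -24. ] rot [-1.00e-02 -1.70e-01 -2.77e+01]
```

View pics/s4.png

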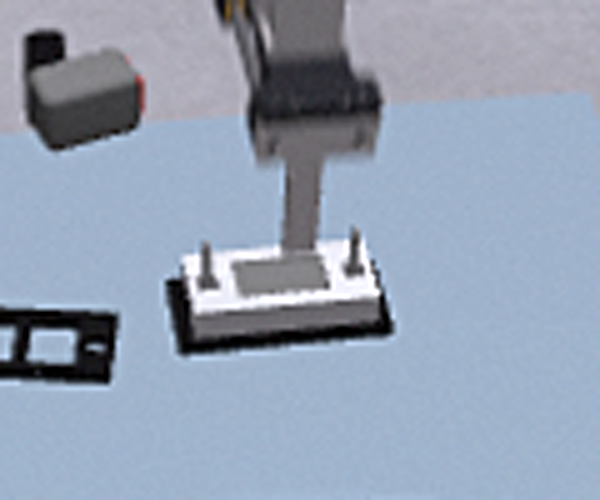

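The sink is seated flat with both pins through its holes at (205,265) and (355,250). Next is the board.

Request:
{"name": "jog_arm", "arguments": {
  "rotation": [
    [0, 0, -7],
    [0, 0, -14],
    [0, 0, -21],
    [0, 0, -27.7],
    [0, 0, -27.7],
    [0, 0, -27.7],
    [0, 0, -27.7],
    [0, 0, -27.7]
  ],
  "delta_pos": [
    [0, 0, -24],
    [-1, -45, -24],
    [-2, -95, -24],
    [-2, -145, -24],
    [-3, -195, -24],
    [-3, -245, -24],
    [-3, -295, -24],
    [-3, -345, -24]
  ],
  "jaw": [1, 1, 1, 1, 1, 1, 1, 1]
}}

```text
clock: 9.65
ee_pos: [0.6388, -0.1281, 0.1206]
ee_rot: [-0.246, 0.969, -0.0, 0.0]
wrist_force: [0.3, 0.6, 0.2]
width: 0.0938
grasp_force: 0.0
```

```bash
python3 go.py .640 -.217 .12 -151.5
```

```text
pos [ 0.6388 -0.1281  0.1206] yawx -151.50 F [0.3 0.6 0.2] w 0.0938 g 0.0 t 9.7
delta_mm [ 41.4 -78.7   0.7] rot [-0.04  0.05  0.  ]
```

Request:
{"name": "jog_arm", "arguments": {
  "rotation": [
    [0, 0, 0],
    [0, 0, 0],
    [0, 0, 0],
    [0, 0, 0],
    [0, 0, 0]
  ],
  "delta_pos": [
    [18, -35, 0],
    [35, -67, 0],
    [41.4, -78.7, 0],
    [41.4, -78.7, 0],
    [41.4, -78.7, 0]
  ],
  "jaw": [0.6, 0.6, 0.6, 0.6, 0.6]
}}

```text
clock: 10.15
ee_pos: [0.6403, -0.2138, 0.1198]
ee_rot: [-0.246, 0.969, 0.0, 0.0]
wrist_force: [-1.5, 1.1, -0.1]
width: 0.0584
grasp_force: 0.0
```

```bash
python3 go.py .640 -.217 .009 -151.5
python3 - <<'E'
from h import *
c=cam("side");np.savez("side5.npz",**c)
cv2.imwrite("pics/s5.png",cv2.convertScaleAbs(cv2.resize(c["img"][180:300,220:360],None,fx=4,fy=4,interpolation=cv2.INTER_CUBIC),alpha=1.6))
E
```

```text
pos [ 0.6403 -0.2138  0.1198] yawx -151.47 F [-1.5  1.1 -0.1] w 0.0584 g 0.0 t 10.2
delta_mm [  1.8  -2.7 110.8] rot [0.01 0.01 0.03]
```

View pics/s5.png

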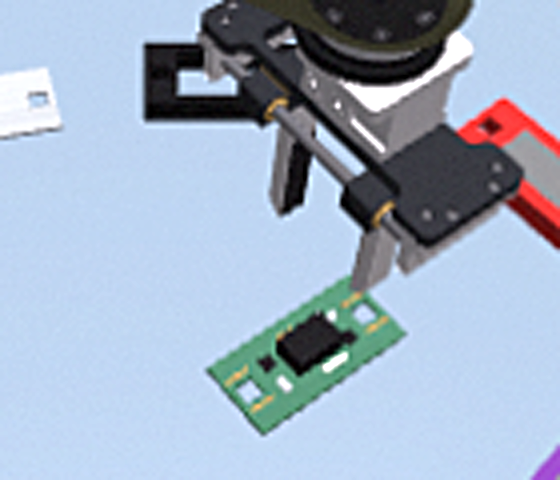

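The crop shows the fingers closing across the board's narrow direction, with the transformer at (312,343) aligned. Descending.

Request:
{"name": "jog_arm", "arguments": {
  "rotation": [
    [0, 0, 0],
    [0, 0, 0],
    [0, 0, 0],
    [0, 0, 0],
    [0, 0, 0],
    [0, 0, 0]
  ],
  "delta_pos": [
    [1, -2, 30],
    [1.7, -2.7, 65],
    [1.7, -2.7, 95],
    [1.7, -2.7, 106],
    [1.7, -2.7, 110.5],
    [1.7, -2.7, 110.5]
  ],
  "jaw": [0.6, 0.6, 0.6, 0.6, 0.6, 0.6]
}}

```text
clock: 10.8
ee_pos: [0.6405, -0.2176, 0.0101]
ee_rot: [-0.247, 0.969, -0.0, 0.0]
wrist_force: [0.6, 0.1, -0.3]
width: 0.0564
grasp_force: 0.0
```

Request:
{"name": "jog_arm", "arguments": {
  "rotation": [
    [0, 0, 0],
    [0, 0, 0],
    [0, 0, 0],
    [0, 0, 0],
    [0, 0, 0],
    [0, 0, 0],
    [0, 0, 0],
    [0, 0, 0]
  ],
  "delta_pos": [
    [0, 0, 0],
    [0, 0, 0],
    [0, 0, 0],
    [0, 0, 0],
    [0, 0, 0],
    [0, 0, 0],
    [0, 0, 0],
    [0, 0, 0]
  ],
  "jaw": [0.15, 0.15, 0.15, 0.15, 0.15, 0.15, 0.15, 0.15],
  "newtons": 15
}}

```text
clock: 11.6
ee_pos: [0.64, -0.2182, 0.0095]
ee_rot: [-0.246, 0.969, -0.0, 0.0]
wrist_force: [-2.1, -0.1, 4.6]
width: 0.024
grasp_force: 15.0
```

Request:
{"name": "jog_arm", "arguments": {
  "rotation": [
    [0, 0, 0],
    [0, 0, 0],
    [0, 0, 0],
    [0, 0, 0],
    [0, 0, 0]
  ],
  "delta_pos": [
    [0, 0, -10],
    [0, 0, -40],
    [0, 0, -80],
    [0, 0, -115],
    [0, 0, -121]
  ],
  "jaw": [0.15, 0.15, 0.15, 0.15, 0.15]
}}

```text
clock: 12.1
ee_pos: [0.6414, -0.2187, 0.1355]
ee_rot: [-0.246, 0.969, -0.002, 0.003]
wrist_force: [0.3, 0.6, -0.5]
width: 0.0239
grasp_force: 15.0
```

```bash
python3 go.py .631 .2187 .13 -179.2
```

```text
pos [ 0.6414 -0.2187  0.1355] yawx -151.49 F [ 0.3  0.6 -0.5] w 0.0239 g 15.0 t 12.1
delta_mm [-199.6  389.3    4.3] rot [-0.24  0.32 27.71]
```

Request:
{"name": "jog_arm", "arguments": {
  "rotation": [
    [0, 0, 7],
    [0, 0, 14],
    [0, 0, 21],
    [0, 0, 27.7],
    [0, 0, 27.7],
    [0, 0, 27.7],
    [0, 0, 27.7],
    [0, 0, 27.7]
  ],
  "delta_pos": [
    [-10, 20, 2],
    [-30, 60, 2],
    [-52, 101, 2],
    [-74, 144, 2],
    [-96, 187, 2],
    [-118, 230, 2],
    [-140, 273, 2],
    [-162, 316, 2]
  ],
  "jaw": [0.15, 0.15, 0.15, 0.15, 0.15, 0.15, 0.15, 0.15]
}}

```text
clock: 12.9
ee_pos: [0.6307, 0.1387, 0.1274]
ee_rot: [-0.007, 1.0, -0.0, -0.001]
wrist_force: [0.6, -0.9, -1.3]
width: 0.0237
grasp_force: 15.0
```

```bash
python3 go.py .631 .2187 .13 -179.2
```

```text
pos [0.6307 0.1387 0.1274] yawx -179.20 F [ 0.6 -0.9 -1.3] w 0.0237 g 15.0 t 12.9
delta_mm [-1.4 80.  -2.6] rot [-0.01 -0.08 -0.  ]
```

Request:
{"name": "jog_arm", "arguments": {
  "rotation": [
    [0, 0, 0],
    [0, 0, 0],
    [0, 0, 0],
    [0, 0, 0],
    [0, 0, 0],
    [0, 0, 0]
  ],
  "delta_pos": [
    [-0.5, 35, 0],
    [-1, 65, 0],
    [-1.4, 80, 0],
    [-1.4, 80, 0],
    [-1.4, 80, 0],
    [-1.4, 80, 0]
  ],
  "jaw": [0.15, 0.15, 0.15, 0.15, 0.15, 0.15]
}}

```text
clock: 13.5
ee_pos: [0.632, 0.2152, 0.128]
ee_rot: [-0.006, 1.0, -0.0, -0.0]
wrist_force: [-0.5, 0.4, -1.3]
width: 0.0239
grasp_force: 15.0
```

```bash
python3 go.py .631 .2187 .09 -179.2
python3 - <<'E'
from h import *
c=cam("side");np.savez("side6.npz",**c)
cv2.imwrite("pics/s6.png",cv2.convertScaleAbs(cv2.resize(c["img"][90:190,210:330],None,fx=5,fy=5,interpolation=cv2.INTER_CUBIC),alpha=1.6))
E
```

```text
pos [0.632  0.2152 0.128 ] yawx -179.29 F [-0.5  0.4 -1.3] w 0.0239 g 15.0 t 13.5
delta_mm [ 0.9  3.5 38. ] rot [-0.02 -0.02 -0.09]
```

View pics/s6.png

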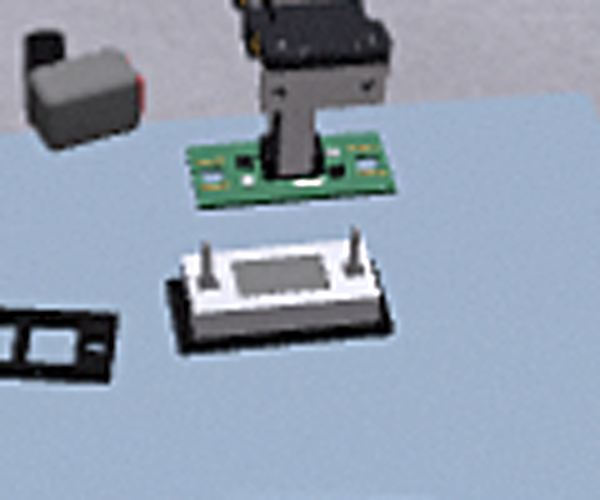

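The board is held level at crop (290,170), above the sink and its pins at (205,265) and (355,252). I'll measure the board and sink front edges in this view.

Run:
```python
from rel2 import *
c=dict(np.load("side6.npz"))
g=lambda w:(w[...,1].astype(int)-w[...,2]>15)
E,_=edge(c,(240,112,300,138),g); a=onplane(c,E,.1185)
print("board bottom front",np.round(E,1).tolist(),np.round(a,4).tolist(),"len %.4f"%np.linalg.norm(a[1]-a[0]),"mid",np.round(a.mean(0),4))
for thr in(115,130):
    E,r=ends(c,(240,138,262,165),(266,133,292,165),thr); a=onplane(c,E,.032)
    print("sink top front",np.round(E,1).tolist(),np.round(a,4).tolist(),"len %.4f"%np.linalg.norm(a[1]-a[0]),"mid",np.round(a.mean(0),4))
# pin tips
w=cv2.cvtColor(c["img"],cv2.COLOR_BGR2GRAY)
for u,v in((251.2,138.5),(281,135.8)): print("pin tip",np.round(onplane(c,[(u,v)],.068),4))
```

```text
board bottom front [[249.1, 131.6], [289.2, 128.2]] [[0.5706, 0.1832, 0.1185], [0.6927, 0.1842, 0.1185]] len 0.1221 mid [0.6317 0.1837 0.1185]
sink top front [[248.5, 152.5], [285.7, 149.2]] [[0.5696, 0.185, 0.032], [0.6892, 0.1858, 0.032]] len 0.1196 mid [0.6294 0.1854 0.032 ]
sink top front [[248.7, 152.3], [285.2, 149.0]] [[0.5702, 0.1859, 0.032], [0.688, 0.1866, 0.032]] len 0.1177 mid [0.6291 0.1863 0.032 ]
pin tip [[0.5811 0.2091 0.068 ]]
pin tip [[0.6762 0.2105 0.068 ]]
```

Request:
{"name": "jog_arm", "arguments": {
  "rotation": [
    [0, 0, 0],
    [0, 0, 0],
    [0, 0, 0],
    [0, 0, 0],
    [0, 0, 0],
    [0, 0, 0]
  ],
  "delta_pos": [
    [2, 3, 10],
    [2, 3, 22],
    [2, 3, 34],
    [2, 3, 40],
    [2, 3, 43],
    [2, 3, 43]
  ],
  "jaw": [0.15, 0.15, 0.15, 0.15, 0.15, 0.15]
}}

```text
clock: 14.15
ee_pos: [0.6296, 0.2198, 0.0847]
ee_rot: [-0.007, 1.0, -0.0, -0.0]
wrist_force: [0.2, 0.3, -0.9]
width: 0.0241
grasp_force: 15.0
```

```bash
python3 go.py .6298 .2185 .042 -179.3
python3 - <<'E'
from h import *
c=cam("side");np.savez("side7.npz",**c)
cv2.imwrite("pics/s7.png",cv2.convertScaleAbs(cv2.resize(c["img"][110:180,230:310],None,fx=7,fy=7,interpolation=cv2.INTER_CUBIC),alpha=1.6))
E
```

```text
pos [0.6296 0.2198 0.0847] yawx -179.20 F [ 0.2  0.3 -0.9] w 0.0241 g 15.0 t 14.2
delta_mm [-0.2 -1.3 42.7] rot [-0.01 -0.03  0.1 ]
```

View pics/s7.png

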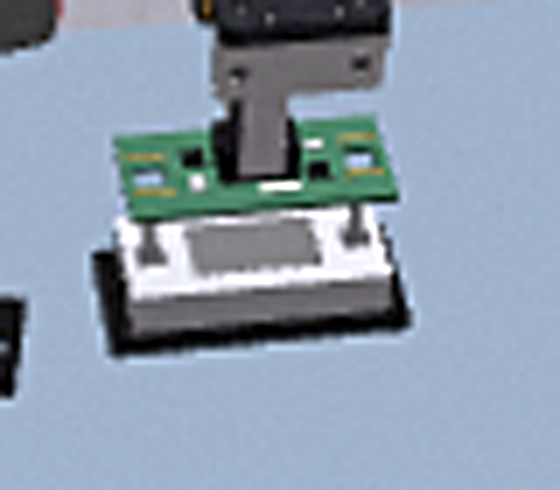

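The crop shows the board holes at (148,180) and (357,160) above the pins at (150,240) and (356,225). Aligned, so I'm lowering.

Request:
{"name": "jog_arm", "arguments": {
  "rotation": [
    [0, 0, 0],
    [0, 0, 0],
    [0, 0, 0],
    [0, 0, 0],
    [0, 0, 0]
  ],
  "delta_pos": [
    [0, -1, 4],
    [0, -1, 8],
    [0, -1, 12],
    [0, -1, 16],
    [0, -1, 20]
  ],
  "jaw": [0.15, 0.15, 0.15, 0.15, 0.15]
}}

```text
clock: 14.7
ee_pos: [0.6297, 0.2188, 0.0647]
ee_rot: [-0.007, 1.0, -0.0, -0.0]
wrist_force: [-0.2, -0.1, -1.3]
width: 0.0237
grasp_force: 15.0
```

Request:
{"name": "jog_arm", "arguments": {
  "rotation": [
    [0, 0, 0],
    [0, 0, 0],
    [0, 0, 0],
    [0, 0, 0],
    [0, 0, 0]
  ],
  "delta_pos": [
    [0, 0, 6],
    [0, 0, 12],
    [0, 0, 17],
    [0, 0, 19],
    [0, 0, 20]
  ],
  "jaw": [0.15, 0.15, 0.15, 0.15, 0.15]
}}

```text
clock: 15.2
ee_pos: [0.6297, 0.2188, 0.0449]
ee_rot: [-0.007, 1.0, -0.0, -0.0]
wrist_force: [0.1, -0.1, -2.3]
width: 0.024
grasp_force: 15.0
```

Request:
{"name": "jog_arm", "arguments": {
  "rotation": [
    [0, 0, 0],
    [0, 0, 0],
    [0, 0, 0],
    [0, 0, 0],
    [0, 0, 0]
  ],
  "delta_pos": [
    [0, 0, 1],
    [0, 0, 2],
    [0, 0, 2.7],
    [0, 0, 3.2],
    [0, 0, 3.2]
  ],
  "jaw": [0.15, 0.15, 0.15, 0.15, 0.15]
}}

```text
clock: 15.7
ee_pos: [0.6297, 0.2189, 0.0419]
ee_rot: [-0.007, 1.0, 0.0, -0.0]
wrist_force: [0.7, 1.2, -2.3]
width: 0.0236
grasp_force: 15.0
```

Request:
{"name": "jog_arm", "arguments": {
  "rotation": [
    [0, 0, 0],
    [0, 0, 0],
    [0, 0, 0]
  ],
  "delta_pos": [
    [0, 0, 0.6],
    [0, 0, 1],
    [0, 0, 1]
  ],
  "jaw": [0.15, 0.15, 0.15]
}}

```text
clock: 16.0
ee_pos: [0.6298, 0.2189, 0.0415]
ee_rot: [-0.007, 1.0, 0.0, 0.0]
wrist_force: [-3.2, -0.9, 5.6]
width: 0.0238
grasp_force: 15.0
```

Request:
{"name": "jog_arm", "arguments": {
  "rotation": [
    [0, 0, 0],
    [0, 0, 0],
    [0, 0, 0],
    [0, 0, 0],
    [0, 0, 0],
    [0, 0, 0],
    [0, 0, 0],
    [0, 0, 0]
  ],
  "delta_pos": [
    [0, 0, 0],
    [0, 0, 0],
    [0, 0, 0],
    [0, 0, 0],
    [0, 0, 0],
    [0, 0, -10],
    [0, 0, -40],
    [0, 0, -80]
  ],
  "jaw": [0.5, 0.8, 1, 1, 1, 1, 1, 1]
}}

```text
clock: 16.8
ee_pos: [0.629, 0.2186, 0.121]
ee_rot: [-0.007, 1.0, -0.0, -0.001]
wrist_force: [-0.1, 0.6, 0.0]
width: 0.0843
grasp_force: 0.0
```

```bash
python3 go.py .627 .003 .12 172.5
```

```text
pos [0.629  0.2186 0.121 ] yawx -179.20 F [-0.1  0.6  0. ] w 0.0843 g 0.0 t 16.8
delta_mm [   5.  -215.5    1.2] rot [-0.06 -0.16  8.3 ]
```

Request:
{"name": "jog_arm", "arguments": {
  "rotation": [
    [0, 0, 4],
    [0, 0, 8.3],
    [0, 0, 8.3],
    [0, 0, 8.3],
    [0, 0, 8.3],
    [0, 0, 8.3],
    [0, 0, 8.3],
    [0, 0, 8.3]
  ],
  "delta_pos": [
    [1, -30, 0],
    [2, -75, 0],
    [3, -120, 0],
    [4, -165, 0],
    [5, -200, 0],
    [5, -215.5, 0],
    [5, -215.5, 0],
    [5, -215.5, 0]
  ],
  "jaw": [1, 1, 1, 1, 1, 1, 1, 1]
}}

```text
clock: 17.6
ee_pos: [0.6279, 0.0044, 0.1213]
ee_rot: [0.065, 0.998, 0.0, 0.0]
wrist_force: [0.5, 0.5, -0.1]
width: 0.0938
grasp_force: 0.0
```

```bash
python3 go.py .627 .003 .005 172.5
python3 - <<'E'
from h import *
c=cam("side");np.savez("side8.npz",**c)
cv2.imwrite("pics/s8.png",cv2.convertScaleAbs(cv2.resize(c["img"][110:230,190:340],None,fx=4,fy=4,interpolation=cv2.INTER_CUBIC),alpha=1.6))
E
```

```text
pos [0.6279 0.0044 0.1213] yawx 172.52 F [ 0.5  0.5 -0.1] w 0.0938 g 0.0 t 17.6
delta_mm [  0.7  -1.5 116.3] rot [0.02 0.02 0.02]
```

View pics/s8.png

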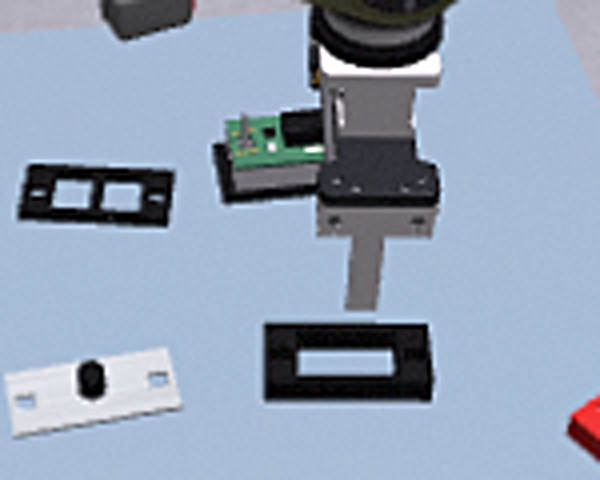

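The board is seated at (275,140) and the frame is at (348,362) below the gripper. Descending to grasp it.

Request:
{"name": "jog_arm", "arguments": {
  "rotation": [
    [0, 0, 0],
    [0, 0, 0],
    [0, 0, 0],
    [0, 0, 0],
    [0, 0, 0],
    [0, 0, 0]
  ],
  "delta_pos": [
    [0.7, -1.5, 30],
    [0.7, -1.5, 70],
    [0.7, -1.5, 100],
    [0.7, -1.5, 112],
    [0.7, -1.5, 116],
    [0.7, -1.5, 116]
  ],
  "jaw": [1, 1, 1, 1, 1, 1]
}}

```text
clock: 18.25
ee_pos: [0.6274, 0.0026, 0.0058]
ee_rot: [0.065, 0.998, 0.0, 0.0]
wrist_force: [0.5, 0.3, 0.7]
width: 0.094
grasp_force: 0.0
```

Request:
{"name": "jog_arm", "arguments": {
  "rotation": [
    [0, 0, 0],
    [0, 0, 0],
    [0, 0, 0],
    [0, 0, 0],
    [0, 0, 0],
    [0, 0, 0],
    [0, 0, 0],
    [0, 0, 0]
  ],
  "delta_pos": [
    [0, 0, 0],
    [0, 0, 0],
    [0, 0, 0],
    [0, 0, 0],
    [0, 0, 0],
    [0, 0, 0],
    [0, 0, 0],
    [0, 0, 0]
  ],
  "jaw": [0.5, 0.5, 0.5, 0.5, 0.5, 0.5, 0.5, 0.5],
  "newtons": 15
}}

```text
clock: 19.05
ee_pos: [0.6269, 0.0019, 0.0052]
ee_rot: [0.065, 0.998, -0.0, 0.0]
wrist_force: [-1.0, 0.3, 3.1]
width: 0.056
grasp_force: 15.0
```

Request:
{"name": "jog_arm", "arguments": {
  "rotation": [
    [0, 0, 0],
    [0, 0, 0],
    [0, 0, 0],
    [0, 0, 0],
    [0, 0, 0],
    [0, 0, 0]
  ],
  "delta_pos": [
    [0, 0, -10],
    [0, 0, -40],
    [0, 0, -80],
    [0, 0, -115],
    [0, 0, -125],
    [0, 0, -125]
  ],
  "jaw": [0.5, 0.5, 0.5, 0.5, 0.5, 0.5]
}}

```text
clock: 19.65
ee_pos: [0.6273, 0.0019, 0.1313]
ee_rot: [0.065, 0.998, 0.0, 0.001]
wrist_force: [-0.7, -0.9, -1.8]
width: 0.0562
grasp_force: 15.0
```

```bash
python3 go.py .63 .2187 .13 -179.2
```

```text
pos [0.6273 0.0019 0.1313] yawx 172.50 F [-0.7 -0.9 -1.8] w 0.0562 g 15.0 t 19.6
delta_mm [ 25.6 215.3   1.3] rot [ 0.    0.14 -8.3 ]
```

Request:
{"name": "jog_arm", "arguments": {
  "rotation": [
    [0, 0, -4],
    [0, 0, -8.3],
    [0, 0, -8.3],
    [0, 0, -8.3],
    [0, 0, -8.3],
    [0, 0, -8.3],
    [0, 0, -8.3],
    [0, 0, -8.3]
  ],
  "delta_pos": [
    [3, 25, 0],
    [8, 70, 0],
    [13, 115, 0],
    [19, 160, 0],
    [23, 195, 0],
    [25.5, 215, 0],
    [25.5, 215, 0],
    [25.5, 215, 0]
  ],
  "jaw": [0.5, 0.5, 0.5, 0.5, 0.5, 0.5, 0.5, 0.5]
}}

```text
clock: 20.45
ee_pos: [0.6294, 0.2175, 0.1287]
ee_rot: [-0.007, 1.0, -0.0, -0.001]
wrist_force: [0.3, -1.7, -1.0]
width: 0.0558
grasp_force: 15.0
```

```bash
python3 go.py .63 .2187 .08 -179.2
python3 - <<'E'
from rel2 import *
c=cam("side");np.savez("side9.npz",**c);s=ctrl.get_state()
E,_=edge(c,(238,102,300,136),lambda w:w[...,0]<45); a=onplane(c,E,s["ee_pos"][2]-.0052)
print("frame bottom front",np.round(E,1).tolist(),np.round(a,4).tolist(),"len %.4f"%np.linalg.norm(a[1]-a[0]),"mid",np.round(a.mean(0),4))
cv2.imwrite("pics/s9.png",cv2.convertScaleAbs(cv2.resize(c["img"][90:170,230:310],None,fx=6,fy=6,interpolation=cv2.INTER_CUBIC),alpha=1.8))
E
```

```text
pos [0.6294 0.2175 0.1287] yawx -179.20 F [ 0.3 -1.7 -1. ] w 0.0558 g 15.0 t 20.4
delta_mm [-0.7  1.2 48.7] rot [-0.04 -0.09 -0.  ]
frame bottom front [[248.8, 130.1], [288.1, 126.7]] [[0.5697, 0.1838, 0.1239], [0.6892, 0.1853, 0.1239]] len 0.1195 mid [0.6294 0.1845 0.1239]
```

View pics/s9.png

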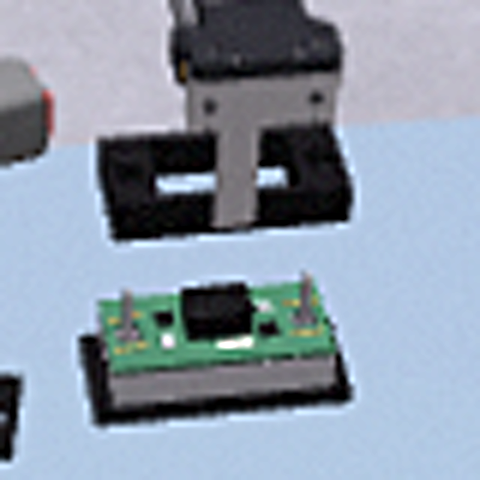

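The frame is held level at (225,185), above the board with its pins at (127,315) and (305,300). The measured offset is under 1 mm in x. Lowering.

Request:
{"name": "jog_arm", "arguments": {
  "rotation": [
    [0, 0, 0],
    [0, 0, 0],
    [0, 0, 0],
    [0, 0, 0],
    [0, 0, 0],
    [0, 0, 0]
  ],
  "delta_pos": [
    [-0.5, 1, 10],
    [-0.5, 1, 25],
    [-0.5, 1, 40],
    [-0.5, 1, 48],
    [-0.5, 1, 48],
    [-0.5, 1, 48]
  ],
  "jaw": [0.5, 0.5, 0.5, 0.5, 0.5, 0.5]
}}

```text
clock: 21.1
ee_pos: [0.6302, 0.2194, 0.082]
ee_rot: [-0.007, 1.0, 0.0, 0.0]
wrist_force: [-0.5, 0.1, -1.2]
width: 0.0557
grasp_force: 15.0
```

Request:
{"name": "jog_arm", "arguments": {
  "rotation": [
    [0, 0, 0],
    [0, 0, 0],
    [0, 0, 0],
    [0, 0, 0],
    [0, 0, 0]
  ],
  "delta_pos": [
    [0, 0, 4],
    [0, 0, 8],
    [0, 0, 12],
    [0, 0, 16],
    [0, 0, 20]
  ],
  "jaw": [0.5, 0.5, 0.5, 0.5, 0.5]
}}

```text
clock: 21.6
ee_pos: [0.6301, 0.2194, 0.0616]
ee_rot: [-0.007, 1.0, -0.0, -0.0]
wrist_force: [-0.1, -0.4, -1.4]
width: 0.0555
grasp_force: 15.0
```

Request:
{"name": "jog_arm", "arguments": {
  "rotation": [
    [0, 0, 0],
    [0, 0, 0],
    [0, 0, 0],
    [0, 0, 0],
    [0, 0, 0]
  ],
  "delta_pos": [
    [0, -0.3, 6],
    [0, -0.5, 12],
    [0, -0.5, 16],
    [0, -0.5, 18.5],
    [0, -0.5, 18.5]
  ],
  "jaw": [0.5, 0.5, 0.5, 0.5, 0.5]
}}

```text
clock: 22.1
ee_pos: [0.63, 0.2188, 0.043]
ee_rot: [-0.007, 1.0, -0.0, -0.0]
wrist_force: [0.3, 0.1, -1.0]
width: 0.0557
grasp_force: 15.0
```

Request:
{"name": "jog_arm", "arguments": {
  "rotation": [
    [0, 0, 0],
    [0, 0, 0],
    [0, 0, 0],
    [0, 0, 0]
  ],
  "delta_pos": [
    [0, 0, 0.7],
    [0, 0, 1.3],
    [0, 0, 1.8],
    [0, 0, 1.8]
  ],
  "jaw": [0.5, 0.5, 0.5, 0.5]
}}

```text
clock: 22.5
ee_pos: [0.6301, 0.2189, 0.0417]
ee_rot: [-0.007, 1.0, 0.0, 0.0]
wrist_force: [0.0, -0.7, -1.6]
width: 0.0557
grasp_force: 15.0
```

Request:
{"name": "jog_arm", "arguments": {
  "rotation": [
    [0, 0, 0],
    [0, 0, 0],
    [0, 0, 0]
  ],
  "delta_pos": [
    [0, 0, 0.5],
    [0, 0, 1],
    [0, 0, 1]
  ],
  "jaw": [0.5, 0.5, 0.5]
}}

```text
clock: 22.8
ee_pos: [0.6302, 0.2189, 0.0411]
ee_rot: [-0.007, 1.0, 0.0, 0.0]
wrist_force: [-2.7, -0.9, 5.1]
width: 0.0559
grasp_force: 15.0
```

Request:
{"name": "jog_arm", "arguments": {
  "rotation": [
    [0, 0, 0],
    [0, 0, 0],
    [0, 0, 0],
    [0, 0, 0],
    [0, 0, 0],
    [0, 0, 0],
    [0, 0, 0],
    [0, 0, 0]
  ],
  "delta_pos": [
    [0, 0, 0],
    [0, 0, 0],
    [0, 0, 0],
    [0, 0, 0],
    [0, 0, 0],
    [0, 0, -10],
    [0, 0, -40],
    [0, 0, -80]
  ],
  "jaw": [0.8, 0.9, 1, 1, 1, 1, 1, 1]
}}

```text
clock: 23.6
ee_pos: [0.6293, 0.2187, 0.1207]
ee_rot: [-0.007, 1.0, -0.0, -0.001]
wrist_force: [1.0, 0.1, 0.6]
width: 0.0941
grasp_force: 0.0
```

```bash
python3 - <<'E'
from h import *
t=dict(np.load("top0.npz")); s=dict(np.load("side0.npz"))
def holes(c,seed,r,knobz):
    f=8;u,v=seed;w=cv2.resize(c["img"][v-r:v+r+1,u-r:u+r+1],None,fx=f,fy=f,interpolation=cv2.INTER_CUBIC).astype(int)
    d=w[...,0]-w[...,2]   # mat bluish
    g=w.sum(2)
    hull=sil(c,seed,th=12 if r>25 else 8,r=r)
    return w,d,g
for n,c,seed in(("top",t,(262,233)),("side",s,(213,207))):
    w,d,g=holes(c,seed,28,0); f=8
    m=(d>(np.percentile(d,10)+np.percentile(d,90))/2).astype(np.uint8)
    k,l,st,ce=cv2.connectedComponentsWithStats(m)
    for i in range(1,k):
        if 300<st[i,4]<4000: 
            p=(ce[i]+.5)/f-.5+np.array(seed)-28; print(n,"hole",st[i,4],np.round(p,2),np.round(onplane(c,[p],.004),4))
    m=(g<np.percentile(g,50)*.6).astype(np.uint8);k,l,st,ce=cv2.connectedComponentsWithStats(m)
    for i in range(1,k):
        if st[i,4]>500:
            p=(ce[i]+.5)/f-.5+np.array(seed)-28; print(n,"dark",st[i,4],np.round(p,2),np.round(onplane(c,[p],.02),4))
E
python3 go.py .443 .006 .12 180
```

```text
top hole 1018 [260.98 216.93] [[0.4912 0.0107 0.004 ]]
top hole 1056 [263.83 250.25] [[0.3953 0.0016 0.004 ]]
top dark 2368 [262.31 233.29] [[0.4434 0.0063 0.02  ]]
side hole 711 [229.03 204.76] [[0.4896 0.0044 0.004 ]]
side hole 759 [196.15 210.36] [[ 0.3947 -0.0044  0.004 ]]
side dark 3639 [212.38 204.56] [[ 0.4422 -0.002   0.02  ]]
pos [0.6293 0.2187 0.1207] yawx -179.20 F [1.  0.1 0.6] w 0.0941 g 0.0 t 23.6
delta_mm [ 189.3 -210.     1.4] rot [-0.05 -0.16  0.8 ]
```

Request:
{"name": "jog_arm", "arguments": {
  "rotation": [
    [0, 0, -4.6],
    [0, 0, -4.6],
    [0, 0, -4.6],
    [0, 0, -4.6],
    [0, 0, -4.6],
    [0, 0, -4.6],
    [0, 0, -4.6],
    [0, 0, -4.6]
  ],
  "delta_pos": [
    [20, -22, 0],
    [53, -59, 0],
    [86, -96, 0],
    [119, -133, 0],
    [152, -170, 0],
    [178, -198, 0],
    [189, -210, 0],
    [189, -210, 0]
  ],
  "jaw": [0.6, 0.6, 0.6, 0.6, 0.6, 0.6, 0.6, 0.6]
}}

```text
clock: 24.4
ee_pos: [0.4439, 0.0054, 0.1216]
ee_rot: [-0.046, 0.999, -0.0, 0.001]
wrist_force: [0.6, 0.7, 0.3]
width: 0.0566
grasp_force: 0.0
```

```bash
python3 go.py .443 .0055 .009 -174.6
python3 - <<'E'
from h import *
c=cam("side");np.savez("side10.npz",**c)
cv2.imwrite("pics/s10.png",cv2.convertScaleAbs(cv2.resize(c["img"][110:230,170:320],None,fx=4,fy=4,interpolation=cv2.INTER_CUBIC),alpha=1.7))
E
```

```text
pos [0.4439 0.0054 0.1216] yawx -174.71 F [0.6 0.7 0.3] w 0.0566 g 0.0 t 24.4
delta_mm [  1.    0.2 112.6] rot [-0.01  0.08 -0.11]
```

View pics/s10.png

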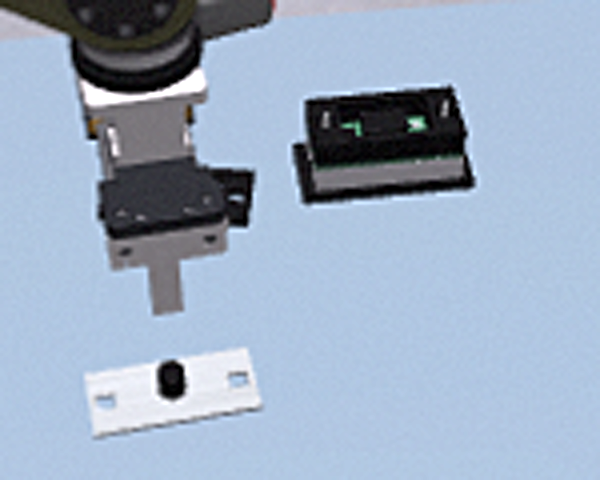

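The tall frame is seated flat at (385,140) with its pins showing. The cover knob is at (172,380), under the gripper. Descending and gripping.

Request:
{"name": "jog_arm", "arguments": {
  "rotation": [
    [0, 0, 0],
    [0, 0, 0],
    [0, 0, 0],
    [0, 0, 0],
    [0, 0, 0],
    [0, 0, 0]
  ],
  "delta_pos": [
    [1, 0, 30],
    [1, 0, 70],
    [1, 0, 98],
    [1, 0, 109],
    [1, 0, 112.5],
    [1, 0, 112.5]
  ],
  "jaw": [0.6, 0.6, 0.6, 0.6, 0.6, 0.6]
}}

```text
clock: 25.05
ee_pos: [0.4439, 0.0065, 0.0087]
ee_rot: [-0.047, 0.999, -0.0, 0.0]
wrist_force: [0.5, -0.8, 0.2]
width: 0.0564
grasp_force: 0.0
```

Request:
{"name": "jog_arm", "arguments": {
  "rotation": [
    [0, 0, 0],
    [0, 0, 0],
    [0, 0, 0],
    [0, 0, 0],
    [0, 0, 0],
    [0, 0, 0],
    [0, 0, 0],
    [0, 0, 0]
  ],
  "delta_pos": [
    [0, 0, 0],
    [0, 0, 0],
    [0, 0, 0],
    [0, 0, 0],
    [0, 0, 0],
    [0, 0, 0],
    [0, 0, 0],
    [0, 0, 0]
  ],
  "jaw": [0.1, 0.1, 0.1, 0.1, 0.1, 0.1, 0.1, 0.1],
  "newtons": 25
}}

```text
clock: 25.85
ee_pos: [0.4432, 0.0061, 0.0084]
ee_rot: [-0.047, 0.999, -0.0, 0.0]
wrist_force: [0.3, 0.2, 6.2]
width: 0.0197
grasp_force: 25.0
```

Request:
{"name": "jog_arm", "arguments": {
  "rotation": [
    [0, 0, 0],
    [0, 0, 0],
    [0, 0, 0],
    [0, 0, 0],
    [0, 0, 0],
    [0, 0, 0]
  ],
  "delta_pos": [
    [0, 0, -5],
    [0, 0, -25],
    [0, 0, -60],
    [0, 0, -100],
    [0, 0, -125],
    [0, 0, -131]
  ],
  "jaw": [0.1, 0.1, 0.1, 0.1, 0.1, 0.1]
}}

```text
clock: 26.45
ee_pos: [0.4441, 0.0061, 0.1417]
ee_rot: [-0.047, 0.999, -0.0, 0.002]
wrist_force: [-0.8, -1.2, -2.0]
width: 0.0197
grasp_force: 25.0
```

```bash
python3 go.py .63 .2187 .14 -179.2
```

```text
pos [0.4441 0.0061 0.1417] yawx -174.60 F [-0.8 -1.2 -2. ] w 0.0197 g 25.0 t 26.4
delta_mm [-205.1  194.1    2.4] rot [-0.03  0.24  4.6 ]
```

Request:
{"name": "jog_arm", "arguments": {
  "rotation": [
    [0, 0, 2],
    [0, 0, 4.6],
    [0, 0, 4.6],
    [0, 0, 4.6],
    [0, 0, 4.6],
    [0, 0, 4.6],
    [0, 0, 4.6],
    [0, 0, 4.6]
  ],
  "delta_pos": [
    [-18, 17, 0],
    [-45, 43, 0],
    [-80, 75, 0],
    [-115, 108, 0],
    [-150, 142, 0],
    [-185, 174, 0],
    [-200, 190, 0],
    [-205, 194, 0]
  ],
  "jaw": [0.1, 0.1, 0.1, 0.1, 0.1, 0.1, 0.1, 0.1]
}}

```text
clock: 27.25
ee_pos: [0.6289, 0.2202, 0.1364]
ee_rot: [-0.008, 1.0, -0.0, -0.001]
wrist_force: [-0.4, -0.5, -1.8]
width: 0.0194
grasp_force: 25.0
```

Request:
{"name": "jog_arm", "arguments": {
  "rotation": [
    [0, 0, 0],
    [0, 0, 0],
    [0, 0, 0]
  ],
  "delta_pos": [
    [0, 0, 0],
    [0, 0, 0],
    [0, 0, 0]
  ],
  "jaw": [0.1, 0.1, 0.1]
}}

```text
clock: 27.55
ee_pos: [0.6286, 0.2176, 0.1393]
ee_rot: [-0.007, 1.0, -0.0, -0.0]
wrist_force: [0.4, -0.4, -0.7]
width: 0.0192
grasp_force: 25.0
```

```bash
python3 go.py .63 .2187 .084 -179.2
python3 - <<'E'
from rel2 import *
c=cam("side");np.savez("side11.npz",**c);s=ctrl.get_state()
for thr in(110,125,140):
  E,r=ends(c,(240,100,262,130),(270,98,300,130),thr); a=onplane(c,E,s["ee_pos"][2]-.0045)
  print("cover top front",np.round(E,1).tolist(),np.round(a,4).tolist(),"len %.4f"%np.linalg.norm(a[1]-a[0]),"mid",np.round(a.mean(0),4))
cv2.imwrite("pics/s11.png",cv2.convertScaleAbs(cv2.resize(c["img"][90:170,230:310],None,fx=6,fy=6,interpolation=cv2.INTER_CUBIC),alpha=1.8))
E
```

```text
pos [0.6286 0.2176 0.1393] yawx -179.25 F [ 0.4 -0.4 -0.7] w 0.0192 g 25.0 t 27.6
delta_mm [-1.5  1.1 55.3] rot [-0.01 -0.   -0.05]
cover top front [[247.6, 127.1], [287.7, 123.7]] [[0.5663, 0.1846, 0.135], [0.6871, 0.1859, 0.135]] len 0.1208 mid [0.6267 0.1852 0.135 ]
cover top front [[248.1, 126.9], [286.8, 123.5]] [[0.5679, 0.1856, 0.135], [0.6848, 0.1873, 0.135]] len 0.1170 mid [0.6264 0.1864 0.135 ]Traceback (most recent call last):
  File "<stdin>", line 4, in <module>
  File "rel2.py", line 13, in ends
    e=np.median([ (a.min() if sg<0 else a.max()+1) for a in r]); out.append((e-.5)/f+x0)
                   ~~~~~^^
    return umr_minimum(a, axis, None, out, keepdims, initial, where)
ValueError: zero-size array to reduction operation minimum which has no identity
```

My picture allowance is used up, so from here I'll check by numbers only. The cover sits 2.5–3 mm short in x compared with the stack and its yaw is good. I'm correcting that and going to hover.

Request:
{"name": "jog_arm", "arguments": {
  "rotation": [
    [0, 0, 0],
    [0, 0, 0],
    [0, 0, 0],
    [0, 0, 0],
    [0, 0, 0],
    [0, 0, 0],
    [0, 0, 0],
    [0, 0, 0]
  ],
  "delta_pos": [
    [-2.7, 1, 10],
    [-2.7, 1, 25],
    [-2.7, 1, 40],
    [-2.7, 1, 50],
    [-2.7, 1, 55],
    [-2.7, 1, 55],
    [-2.7, 1, 55],
    [-2.7, 1, 55]
  ],
  "jaw": [0.1, 0.1, 0.1, 0.1, 0.1, 0.1, 0.1, 0.1]
}}

```text
clock: 28.4
ee_pos: [0.6319, 0.2198, 0.0849]
ee_rot: [-0.007, 1.0, 0.0, 0.001]
wrist_force: [0.0, -0.4, -1.1]
width: 0.0192
grasp_force: 25.0
```

```bash
python3 go.py .6313 .2187 .0665 -179.2
python3 - <<'E'
from rel2 import *
c=cam("side");np.savez("side12.npz",**c);s=ctrl.get_state();z=s["ee_pos"][2]-.0045
for thr in(105,115,125):
  try:
    E,r=ends(c,(238,118,262,148),(270,114,300,146),thr); a=onplane(c,E,z)
    print("cover top front",np.round(E,1).tolist(),np.round(a,4).tolist(),"len %.4f"%np.linalg.norm(a[1]-a[0]),"mid",np.round(a.mean(0),4))
  except Exception as e: print(thr,"fail")
E,_=edge(c,(235,125,300,170),lambda w:w[...,0]<30); b=onplane(c,E,0); print("nest front",np.round(b,4).tolist(),np.round(b.mean(0),4))
E
```

```text
pos [0.6319 0.2198 0.0849] yawx -179.20 F [ 0.  -0.4 -1.1] w 0.0192 g 25.0 t 28.4
delta_mm [ 0.6 -1.1 18.4] rot [0.02 0.06 0.  ]
cover top front [[249.0, 140.8], [287.7, 137.2]] [[0.5709, 0.1855, 0.0804], [0.6919, 0.1874, 0.0804]] len 0.1210 mid [0.6314 0.1864 0.0804]
cover top front [[249.1, 140.6], [287.2, 137.1]] [[0.5713, 0.1862, 0.0804], [0.6907, 0.188, 0.0804]] len 0.1195 mid [0.631  0.1871 0.0804]
cover top front [[249.2, 140.4], [286.8, 137.0]] [[0.5719, 0.1873, 0.0804], [0.6896, 0.1887, 0.0804]] len 0.1176 mid [0.6308 0.188  0.0804]
nest front [[0.5613, 0.1824, 0.0], [0.6995, 0.1844, 0.0]] [0.6304 0.1834 0.    ]
```

Request:
{"name": "jog_arm", "arguments": {
  "rotation": [
    [0, 0, 0],
    [0, 0, 0],
    [0, 0, 0],
    [0, 0, 0],
    [0, 0, 0],
    [0, 0, 0]
  ],
  "delta_pos": [
    [0.8, -0.8, 3],
    [0.8, -0.8, 6],
    [0.8, -0.8, 9],
    [0.8, -0.8, 12],
    [0.8, -0.8, 14],
    [0.8, -0.8, 14]
  ],
  "jaw": [0.1, 0.1, 0.1, 0.1, 0.1, 0.1]
}}

```text
clock: 29.05
ee_pos: [0.6306, 0.2188, 0.0697]
ee_rot: [-0.007, 1.0, -0.0, -0.0]
wrist_force: [-0.3, 0.8, -1.2]
width: 0.0194
grasp_force: 25.0
```

Request:
{"name": "jog_arm", "arguments": {
  "rotation": [
    [0, 0, 0],
    [0, 0, 0],
    [0, 0, 0],
    [0, 0, 0]
  ],
  "delta_pos": [
    [0, 0, 1.3],
    [0, 0, 2.5],
    [0, 0, 3.5],
    [0, 0, 3.5]
  ],
  "jaw": [0.1, 0.1, 0.1, 0.1]
}}

```text
clock: 29.45
ee_pos: [0.6308, 0.2188, 0.0666]
ee_rot: [-0.007, 1.0, -0.0, -0.0]
wrist_force: [-0.0, 0.2, -0.8]
width: 0.0194
grasp_force: 25.0
```

Request:
{"name": "jog_arm", "arguments": {
  "rotation": [
    [0, 0, 0],
    [0, 0, 0],
    [0, 0, 0]
  ],
  "delta_pos": [
    [0, 0, 0.4],
    [0, 0, 0.8],
    [0, 0, 0.8]
  ],
  "jaw": [0.1, 0.1, 0.1]
}}

```text
clock: 29.75
ee_pos: [0.6309, 0.2188, 0.0664]
ee_rot: [-0.007, 1.0, 0.0, 0.0]
wrist_force: [-4.1, -0.8, 5.5]
width: 0.0195
grasp_force: 25.0
```

Request:
{"name": "jog_arm", "arguments": {
  "rotation": [
    [0, 0, 0],
    [0, 0, 0],
    [0, 0, 0],
    [0, 0, 0],
    [0, 0, 0],
    [0, 0, 0],
    [0, 0, 0],
    [0, 0, 0]
  ],
  "delta_pos": [
    [0, 0, 0],
    [0, 0, 0],
    [0, 0, 0],
    [0, 0, 0],
    [0, 0, 0],
    [0, 0, -10],
    [0, 0, -40],
    [0, 0, -80]
  ],
  "jaw": [0.4, 0.6, 0.7, 0.7, 0.7, 0.7, 0.7, 0.7]
}}

```text
clock: 30.55
ee_pos: [0.6301, 0.2186, 0.1459]
ee_rot: [-0.007, 1.0, -0.0, -0.001]
wrist_force: [0.2, 0.5, 0.0]
width: 0.0653
grasp_force: 0.0
```

Request:
{"name": "jog_arm", "arguments": {
  "rotation": [
    [0, 0, 0],
    [0, 0, 0],
    [0, 0, 0],
    [0, 0, 0],
    [0, 0, 0],
    [0, 0, 0],
    [0, 0, 0],
    [0, 0, 0]
  ],
  "delta_pos": [
    [20, -40, -20],
    [40, -80, -20],
    [60, -120, -20],
    [80, -160, -20],
    [100, -200, -20],
    [110, -220, -20],
    [110, -220, -20],
    [110, -220, -20]
  ],
  "jaw": [0.7, 0.7, 0.7, 0.7, 0.7, 0.7, 0.7, 0.7]
}}

```text
clock: 31.35
ee_pos: [0.5243, -0.0026, 0.1667]
ee_rot: [-0.007, 1.0, 0.0, 0.001]
wrist_force: [-0.8, 0.7, -0.2]
width: 0.0654
grasp_force: 0.0
```

```bash
python3 go.py .6313 .2187 .0665 -179.2
python3 - <<'E'
from rel2 import *
c=cam("side");t=cam("top");z=.062
for thr in(105,115,125):
  try:
    E,r=ends(c,(238,124,262,160),(270,118,300,156),thr); a=onplane(c,E,z)
    print("cover top front",np.round(a,4).tolist(),"len %.4f"%np.linalg.norm(a[1]-a[0]),"mid",np.round(a.mean(0),4))
  except Exception as e: print(thr,"fail")
for n,q in(("side",c),("top",t)):
    P=cloud(q);m=(abs(P[...,0]-.63)<.055)&(abs(P[...,1]-.218)<.028)&(P[...,2]>.02)&(P[...,2]<.1)
    Q=P[m]; k=abs(Q[:,2]-.062)<.006; Q=Q[k]; A=np.c_[Q[:,:2]-[.63,.218],np.ones(len(Q))]
    print(n,len(Q),"plane",np.round(np.linalg.lstsq(A,Q[:,2],rcond=None)[0],4),"max z",P[m][:,2].max())
    for nm,(u,v) in (dict(low=(214,158)) if n=="side" else dict(low=(194,227))).items(): print(nm,np.round(fit(q,sil(q,(u,v)),.01)[0],4))
E
```

```text
pos [ 0.5243 -0.0026  0.1667] yawx -179.24 F [-0.8  0.7 -0.2] w 0.0654 g 0.0 t 31.4
delta_mm [-109.8  219.8  100.3] rot [ 0.    0.07 -0.04]
cover top front [[0.5899, 0.2118, 0.062], [0.69, 0.1767, 0.062]] len 0.1061 mid [0.6399 0.1942 0.062 ]
cover top front [[0.5901, 0.2119, 0.062], [0.6886, 0.1778, 0.062]] len 0.1042 mid [0.6394 0.1948 0.062 ]
cover top front [[0.5905, 0.2125, 0.062], [0.6877, 0.1787, 0.062]] len 0.1030 mid [0.6391 0.1956 0.062 ]
side 271 plane [-0.0038 -0.0047  0.0603] max z 0.08503295312873493
low [0.4899 0.2444]
top 646 plane [0.0034 0.0006 0.0629] max z 0.08992518818967032
low [0.4601 0.2049]
```

Run:
```python
from h import *
t=cam("top");P=cloud(t)
w=(t["img"].min(2)>90)&(abs(P[...,0]-.63)<.09)&(abs(P[...,1]-.218)<.05)&(P[...,2]>.045)
v,u=np.where(w); q=onplane(t,np.c_[u,v],.062)[:,:2]
print(w.sum(),cv2.minAreaRect((q*1e3).astype(np.float32)))
print(ctrl.get_state()["wrist_force"].round(1)); print(ctrl.job_done())
```

```text
731 ((631.98193359375, 221.11790466308594), (120.4889144897461, 56.10734558105469), 0.3097338378429413)
[-0.2  0.1  0.2]
the job is handed in; nothing more can be done
None
```

The power module stack is built on the nest and handed in: heat sink, board, tall frame and cover, in that order. In the last top-camera check the cover lay flat at about 62 mm, within about 3 mm of the nest centre; the official verdict wasn't shown.

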